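Sweep the brake bench and lay out the new pads

TASK

With the scraper block, sweep every chip off the brake bench plate into the trough where the worn-out pad lies, never into the one with the guide pins, and keep the fingers off the sharp chips. Only when the plate is clear, lay every new pad on it, lining up, flat, side by side and straight across between the two lips without overlapping. Leave the scraper standing upright in the middle of its yellow mat, and disturb nothing else.

Things in the scene. Friction and masses are not known exactly. Their poses are not given: they have to be found in the camera images.
- station: brake bench, fixed: raised flat steel plate with a sunken trough at each end. Origin: on the table under the plate's middle; x across the plate, y along it from trough to trough, z up. Plate top 36 mm above the table, 300 mm long (y -150 to 150 mm), 160 mm wide between two blue lips (x -80 to 80 mm; 12 mm thick, tops 48 mm above the table) that run the whole 512 mm.
- trough_a (a point): centre of the floor of the trough at the bench's +y end: 100 mm (y 150 to 250 mm) by 160 mm, dark floor 4 mm above the table, walls 6 mm (end) and 12 mm (lips) thick, tops 48 mm above the table. The plate ends open, without a lip, and drops sheer into it.
- trough_b (a point): the same at the bench's -y end (y -250 to -150 mm)
- scraper: loose scraper block, 0.3 kg: a black base 84 mm (x) by 36 mm (y), 20 mm tall, with an orange upright grip on it 60 mm (x) by 24 mm (y), from 20 to 65 mm high. Origin: centre of the underside, z up. It starts upright near the middle of the yellow mat.
- mat: the scraper's place: flat yellow mat on the table, 170 mm (x) by 100 mm (y), 1 mm, a marking only (things stand at table height). Origin: its centre, on the table.
- worn_pad: the old worn-out brake pad (scrap), 100 x 40 x 8 mm, rusty brown; lies in one of the two troughs, which makes that trough the scrap trough. Origin: centre of underside.
- pin1: good steel guide pin with brass-coloured square head and black boot, 85 mm long (x), 18 mm thick, lying in the other trough. Origin: centre of underside.
- pin2: second guide pin, as pin1, beside it.
- chip1: loose rusty-brown chip of old lining, 24 x 18 x 8 mm, 12 g, lying flat on the bench plate at the start; may be absent (four or five are there). Origin: centre of underside.
- chip2: loose rusty-brown chip of old lining, 24 x 18 x 8 mm, 12 g, lying flat on the bench plate at the start; may be absent (four or five are there). Origin: centre of underside.
- chip3: loose rusty-brown chip of old lining, 24 x 18 x 8 mm, 12 g, lying flat on the bench plate at the start; may be absent (four or five are there). Origin: centre of underside.
- chip4: loose rusty-brown chip of old lining, 24 x 18 x 8 mm, 12 g, lying flat on the bench plate at the start; may be absent (four or five are there). Origin: centre of underside.
- chip5: loose rusty-brown chip of old lining, 24 x 18 x 8 mm, 12 g, lying flat on the bench plate at the start; may be absent (four or five are there). Origin: centre of underside.
- pad1: new brake pad, 0.22 kg: black backing plate 100 (x) by 40 (y) by 6 mm (small steel ears to 114 mm), on it a grey lining 84 by 40 by 11 mm; 17 mm in all. At the start lies lining up on the cardboard sheet (1 mm, a marking only, pads lie at table height) to the left; may be absent (three or four are there). Origin: centre of underside, x along the length, z up.
- pad2: new brake pad, 0.22 kg: black backing plate 100 (x) by 40 (y) by 6 mm (small steel ears to 114 mm), on it a grey lining 84 by 40 by 11 mm; 17 mm in all. At the start lies lining up on the cardboard sheet (1 mm, a marking only, pads lie at table height) to the left; may be absent (three or four are there). Origin: centre of underside, x along the length, z up.
- pad3: new brake pad, 0.22 kg: black backing plate 100 (x) by 40 (y) by 6 mm (small steel ears to 114 mm), on it a grey lining 84 by 40 by 11 mm; 17 mm in all. At the start lies lining up on the cardboard sheet (1 mm, a marking only, pads lie at table height) to the left; may be absent (three or four are there). Origin: centre of underside, x along the length, z up.
- pad4: new brake pad, 0.22 kg: black backing plate 100 (x) by 40 (y) by 6 mm (small steel ears to 114 mm), on it a grey lining 84 by 40 by 11 mm; 17 mm in all. At the start lies lining up on the cardboard sheet (1 mm, a marking only, pads lie at table height) to the left; may be absent (three or four are there). Origin: centre of underside, x along the length, z up.
- spray_can: bystander: blue spray can, 60 mm across, 120 mm tall, beyond the left end of the bench
Mind the look-alikes: they are no part of the job. What is shaped like the worn_pad but turquoise is not meant.

How it is judged:
By the outcome, as a careful person would: the job done as asked, in the order asked, and still so for the second after the job is handed in, with the robot touching nothing.
Of chip1, chip2, chip3, chip4, chip5 only 4 to 5 are there at a start; the rules pass over those that are not, and their reading is None.
Of pad1, pad2, pad3, pad4 only 3 to 4 are there at a start; the rules pass over those that are not, and their reading is None.
At some moment in a run one of scraper may be knocked a few centimetres aside while the robot is not near it.
Once in a run the grip may slacken for a moment while it holds something.
It also fails if it takes over 200 s, if anything falls off the work surface, if the arm or the gripper's body presses on something with over 40 N, if the wrist force passes 120 N, or if a joint passes its speed limit or range.

ROBOT

A 6-joint arm with a two-finger parallel gripper is mounted at the origin on the work surface. World frame = base frame: x ahead of the robot, y to its left, z up, the work surface at z = 0. Lengths are in m, angles in rad, forces in N, time in s.
With the tool pointing down it reaches from about 0.25 to 0.775 m from the base axis. Payload 4 kg.
Tool frame: the origin (TCP) lies at the very end of the fingers, on their centre line; the grasp point (between the pads) lies 19 mm behind it (grasp_offset is the distance from the TCP to the grasp point, in m); z points along the fingers, y is the line along which they close (so a half turn about z gives the same grasp; the last joint's range is limited). The gripper opens to 94 mm and grips with 3 to 60 N. Pads are 16 mm wide; open, the fingers measure 119 mm over their backs; the gripper's body (75 mm by 177 mm) begins 78 mm behind the grasp point.
Start: joints at [-1.215, 0.087, 1.371, -0, 1.684, -0.103], TCP at [0.244, -0.493, 0.206] pointing down, gripper open.
Joint ranges: [-3.1, 3.1], [-0.76, 2.03], [0.27, 2.55], [-1.08, 4.22], [0.17, 2.65], [-2.57, 2.57]. Speed limits (rad/s): [2.79, 2.79, 3.14, 3.14, 3.14, 3.14].

INTERFACE

Orientations are given as a 3x3 rotation matrix whose columns are the frame's x, y, z axes.
In Python, from station import observe, capture, hand_in, grasp_offset gives the robot as it stands. The module is installed in compiled form; this text tells all that it offers.
- The arm moves only by the shell command python3 -m creep 'ROWS'. ROWS is JSON, a list of rows, each an object of numbers: "x", "y", "z": the shift along the tool's x, y, z in cm; "ax", "ay", "az": the turn, a rotation vector about the tool's x, y, z in degrees; "jaw": the finger opening in cm, from 0 to 9.4. In form: [{"x": .., "y": .., "z": .., "ax": .., "ay": .., "az": .., "jaw": ..}, ...]. A call has 1 to 5 rows; each row shifts and turns the commanded pose from where the row before left it, along the tool's axes as they then stand; what a row does not reach is not made up. A row lasts 1/12 s, in which the tool goes at most 41.7 mm and 7.16 degrees, less where a joint would pass 70% of its speed; a pose out of reach is approached as far as the arm can. A call with a gripper value outside its range is refused whole. The fingers move at their own pace and stop on an object; the grip force is fixed at half the most. Time passes only in rows, so rows that do not move let the fingers close. It gives the time, the measured TCP pose, the force, the opening and the grip force at its end, in the units of the state.
- observe(): the state, without advancing time (a new reading comes with each control period).
- capture(name): name is "scene" or "top"; returns a dict with "image" (400x640x3 uint8, red, green, blue), "intrinsics" (3x3 intrinsics, pixels), "R" (3x3) and "t" (3): a world point X has camera coordinates R X + t. Camera axes: x right, y down, z forward; pixel columns grow to the right and rows downward; lengths in m; the calibration is good to about 2 mm. A picture is of the moment at which its call begins. There is no depth.
- hand_in(): hands the job in; it is judged then, once.
The state is a dict: "clock": time; "joint_positions": joint angles; "joint_velocities": joint speeds; "joint_efforts": joint torques, N m; "ee_pos": TCP position; "ee_rot": TCP orientation; "ft_force": force on the tool from outside, world axes, zero at the start; "moment": the same for the moment, N m; "finger_gap": finger opening in m; "gripper_force": force on a finger pad.
Only numpy, scipy, OpenCV 4.12 (cv2) and the standard library are available. Lean on these libraries where they do the work, as an engineer would, in place of code of your own. Each camera call takes 0.05 s, during which the arm holds its last target. There are 200 camera calls.

## Working session

There is one attempt and no reset: what is moved stays moved. The work goes in short steps, Python scripts to look and compute and a shell command to move; the robot and the scene stay as the last step left them, time stands still between calls to the robot, and variables do not carry over. Pictures are saved under pics/ and viewed, at most 14 in all, crops included, and the job is handed in when it is done.

```bash
mkdir -p pics; python3 - <<'E'
from station import *
import cv2,numpy as np
for n in("scene","top"):
    c=capture(n); cv2.imwrite(f"pics/{n}0.png",c["image"][:,:,::-1]); np.savez(f"{n}0.npz",**c); print(c["intrinsics"].tolist(),c["R"].round(4).tolist(),c["t"].round(4).tolist())
o=observe(); print(o["clock"],o["ee_pos"],o["ee_rot"].round(3) if hasattr(o["ee_rot"],'round') else o["ee_rot"],grasp_offset)
E
```

```text
[[418.77763254438526, 0.0, 323.43558660111194], [0.0, 418.77763254438526, 198.02616331130432], [0.0, 0.0, 1.0]] [[0.1594, 0.9872, 0.0099], [0.8599, -0.1339, -0.4926], [-0.485, 0.087, -0.8702]] [-0.0113, -0.5057, 1.5031]
[[392.6846112459984, 0.0, 319.9747738966322], [0.0, 392.6846112459984, 197.16131576780626], [0.0, 0.0, 1.0]] [[-0.0237, -0.9997, -0.0106], [-0.9919, 0.0248, -0.1246], [0.1248, 0.0076, -0.9922]] [-0.0606, 0.5915, 1.2308]
0.1 [ 0.24339173 -0.49267425  0.20445536] [[ 0.897  0.443 -0.001]
 [ 0.443 -0.897  0.002]
 [ 0.    -0.002 -1.   ]] 0.0188
```

View pics/scene0.png

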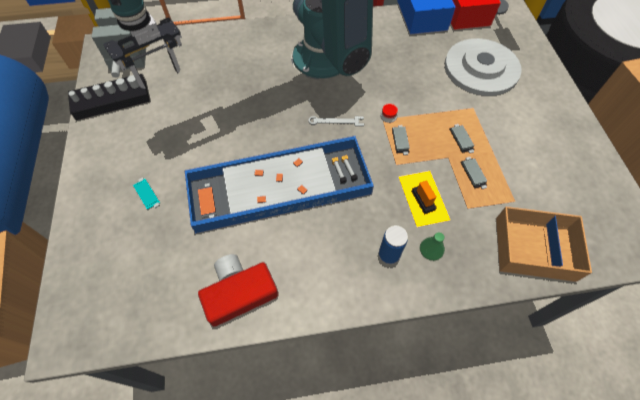

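View pics/top0.png

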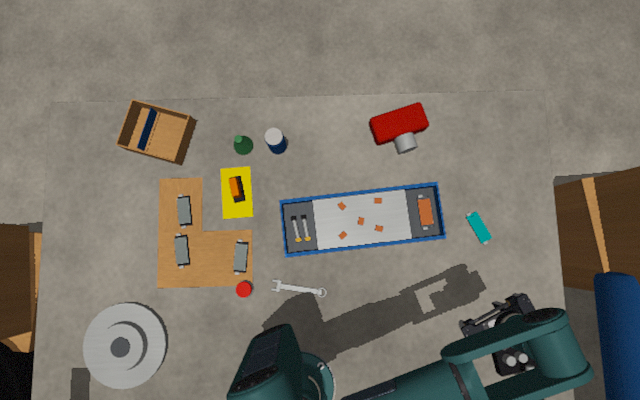

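The scene view shows the bench with five orange-brown chips on the plate (around 258,173 to 302,190). The worn pad is in the trough at (207,200), the world −y end, and the pins are at (343,168), the +y end. There are three pads on the cardboard at (400,139), (461,138) and (474,173), and the scraper is on its mat at (426,195). The top view shows the same layout.

```bash
cat > h.py <<'E'
import cv2,numpy as np
from station import *
def pt(c,uv,z):
    uv=np.atleast_2d(np.asarray(uv,float)); K,R,t=c["intrinsics"],c["R"],c["t"]
    d=np.c_[(uv-[K[0,2],K[1,2]])/K[0,0],np.ones(len(uv))]@R   # rows R^T d
    C=-R.T@t; s=(z-C[2])/d[:,2]; return (C+d*s[:,None])[:,:2]
def px(c,X):
    p=np.atleast_2d(X)@c["R"].T+c["t"]; p=p/p[:,2:]; return (p@c["intrinsics"].T)[:,:2]
def hsv(c): return cv2.cvtColor(np.ascontiguousarray(c["image"]),cv2.COLOR_RGB2HSV)
M={"yellow":((22,150,120),(33,255,255)),"orange":((4,130,100),(16,255,255)),"blue":((100,130,60),(118,255,255)),"card":((11,60,120),(21,200,255)),
 "lining":((75,8,70),(125,60,160))}
def blobs(c,name,z,amin=20,box=(0.25,0.75,-.45,.45)):
    m=cv2.inRange(hsv(c),*M[name]); cs,_=cv2.findContours(m,cv2.RETR_EXTERNAL,cv2.CHAIN_APPROX_NONE); out=[]
    for q in cs:
        if cv2.contourArea(q)<amin: continue
        w=pt(c,q[:,0,:],z); p=w.mean(0)
        if not(box[0]<p[0]<box[1] and box[2]<p[1]<box[3]): continue
        (x,y),(a,b),an=cv2.minAreaRect((w*1000).astype(np.float32))
        if a<b: a,b,an=b,a,an+90
        out.append((round(x),round(y),round(a),round(b),round((an+90)%180-90,1),q[:,0,:].mean(0).round().tolist()))
    return out
def caps(): return {n:capture(n) for n in("scene","top")}
E
python3 - <<'E'
from h import *
for n in("scene","top"):
    c=dict(np.load(n+"0.npz")); print(n,-c["R"].T@c["t"])
    for k,z,a in(("yellow",0.001,100),("orange",.044,12),("blue",.048,200),("card",0.001,300),("lining",.017,40)):
        print(k); [print("  ",b) for b in blobs(c,k,z,a)]
    for u in ((400,139),(461,138),(474,173)) if n=="scene" else ((184,210),(181,250),(240,256)): print(hsv(c)[u[1],u[0]])
E
```

```text
scene [ 1.16558586 -0.18733646  1.05893788]
yellow
   (619, 206, 170, 101, 3.4, [424.0, 199.0])
orange
   (577, -256, 20, 13, 81.2, [261.0, 199.0])
   (557, -408, 82, 38, 5.5, [206.0, 200.0])
   (563, -142, 23, 15, 32.6, [302.0, 189.0])
   (629, 201, 73, 40, 11.9, [426.0, 193.0])
   (512, -202, 20, 14, -8.8, [279.0, 177.0])
   (488, -257, 21, 17, 81.2, [259.0, 172.0])
   (469, -141, 20, 17, -58.2, [298.0, 162.0])
   (521, 290, 341, 294, 0.5, [451.0, 154.0])
blue
   (528, -203, 510, 203, -84.7, [277.0, 184.0])
card
   (492, 310, 366, 314, 0.4, [451.0, 154.0])
lining
   (526, -404, 140, 95, 5.1, [208.0, 197.0])
   (492, -5, 133, 93, 4.8, [344.0, 169.0])
[ 73  15 153]
[ 75  17 153]
[ 72  17 154]
top [ 0.4316967  -0.0845445   1.29424693]
yellow
   (619, 204, 170, 100, 3.8, [236.0, 192.0])
orange
   (467, -143, 20, 13, -46.7, [342.0, 235.0])
   (486, -259, 21, 14, 77.3, [378.0, 228.0])
   (511, -202, 20, 15, -16.0, [360.0, 221.0])
   (561, -142, 20, 14, 43.3, [341.0, 205.0])
   (535, -408, 82, 39, 6.1, [425.0, 212.0])
   (575, -259, 16, 13, 88.6, [378.0, 200.0])
   (491, 295, 346, 296, 0.2, [200.0, 243.0])
   (631, 202, 61, 22, 11.3, [234.0, 187.0])
blue
   (516, -205, 509, 181, -84.7, [361.0, 219.0])
card
   (493, 308, 362, 313, 0.4, [198.0, 238.0])
lining
   (500, -6, 154, 96, 5.1, [299.0, 226.0])
   (539, -405, 157, 93, 5.5, [422.0, 211.0])
[ 66  10 124]
[ 71  15 132]
[ 73  13 134]
```

```bash
cat >> h.py <<'E'
M["lining"]=((50,4,90),(110,35,175)); M["chip"]=((3,130,100),(16,255,255))
BC=np.array([.516,-.205]); BY=np.radians(5.3); BR=np.array([[np.cos(BY),-np.sin(BY)],[np.sin(BY),np.cos(BY)]])
def toB(p): return (np.asarray(p)-BC)@BR
def fromB(b): return np.asarray(b)@BR.T+BC
PADBOX=(.3,.7,.15,.45)
E
python3 - <<'E'
from h import *
for n in("scene","top"):
    c=dict(np.load(n+"0.npz")); print(n)
    print([b for b in blobs(c,"orange",.065,50,(.55,.7,.15,.25))])
    for b in blobs(c,"lining",.017,60,PADBOX): print(b)
    m=cv2.inRange(hsv(c),(0,0,140 if n=="top" else 160),(180,25,255))
    q=np.zeros_like(m); P=px(c,np.c_[fromB(np.array([[-.085,-.17],[.085,-.17],[.085,.17],[-.085,.17]])),[.036]*4]).astype(np.int32); cv2.fillPoly(q,[P],255)
    w=pt(c,np.argwhere(m&q)[:,::-1],.036); print("plate",cv2.minAreaRect((w*1000).astype(np.float32)))
    r=toB(w)*1000; print(np.percentile(r,[.5,99.5],axis=0).round(1).tolist())
    # blue lip outer/inner profile in bench frame at z=.048
    w=toB(pt(c,np.argwhere(cv2.inRange(hsv(c),*M["blue"]))[:,::-1],.048))*1000
    for lo,hi in((-200,-100),(-50,50),(100,200)):
        s=w[(w[:,1]>lo)&(w[:,1]<hi)&(abs(w[:,0])<130)][:,0]; print(lo,[np.percentile(k,[3,97]).round(1).tolist() for k in(s[s<0],s[s>0])])
    s=w[(abs(w[:,0])<60)&(abs(w[:,1])<280)][:,1]; print("ends",[np.percentile(k,[2,98]).round(1).tolist() for k in(s[s<-200],s[s>200])])
E
```

```text
scene
[(640, 193, 71, 39, 11.9, [426.0, 193.0])]
(563, 375, 89, 37, 6.2, [474.0, 172.0])
(407, 188, 83, 37, -6.3, [400.0, 138.0])
(433, 380, 85, 37, 6.2, [462.0, 137.0])
plate ((512.0620727539062, -203.983642578125), (151.7838134765625, 299.556884765625), 5.357497215270996)
[[-78.5, -147.4], [71.4, 149.6]]
-200 [[-88.4, -52.8], [83.0, 113.4]]
-50 [[-88.8, -76.2], [83.9, 113.2]]
100 [[-88.6, -53.5], [82.9, 112.7]]
ends [[-253.4, -204.8], [205.7, 255.5]]
top
[(627, 197, 60, 22, 11.3, [234.0, 187.0])]
(406, 186, 86, 37, -5.3, [240.0, 257.0])
(432, 378, 84, 38, 6.5, [181.0, 250.0])
(561, 373, 84, 38, 6.4, [184.0, 210.0])
plate ((516.0214233398438, -205.75543212890625), (159.44046020507812, 301.6428527832031), 5.273275852203369)
[[-78.8, -150.0], [78.5, 148.4]]
-200 [[-89.7, -78.8], [79.6, 90.5]]
-50 [[-90.1, -80.6], [81.0, 90.4]]
100 [[-90.2, -79.2], [79.4, 90.3]]
ends [[-254.7, -240.3], [247.7, 253.6]]
```

```bash
cat >> h.py <<'E'
def go(x,y,z,yaw):
    o=observe(); R=np.asarray(o["ee_rot"]); p=np.asarray(o["ee_pos"]); cur=np.degrees(np.arctan2(R[1,0],R[0,0]))
    a=np.radians(yaw); T=np.array([[np.cos(a),np.sin(a),0],[np.sin(a),-np.cos(a),0],[0,0,-1.]])
    from scipy.spatial.transform import Rotation as Q
    print("turn deg",Q.from_matrix(R.T@T).as_rotvec(degrees=True).round(2),"then cm",(T.T@(np.array([x,y,z])-p)*100).round(2),"clock",round(o["clock"],2),"gap",o["finger_gap"],"F",np.round(o["ft_force"],1),"gf",np.round(o["gripper_force"],1),"tcp",p.round(4),"yaw",cur.round(2))
E
python3 -c "
from h import *; go(.628,.197,.15,11.3)"
```

```text
turn deg [-0.11  0.   14.99] then cm [ 51.23 -60.09   5.45] clock 0.1 gap 0.09401306602031566 F [0.4 0.3 0.3] gf 0.0 tcp [ 0.2434 -0.4927  0.2045] yaw 26.29
```

```bash
python3 -m creep '[{"az":5},{"az":5},{"az":5},{"x":1.2,"y":-1.5},{"x":2.5,"y":-3}]'
python3 -m creep '[{"x":2.5,"y":-3},{"x":2.5,"y":-3},{"x":2.5,"y":-3},{"x":2.5,"y":-3},{"x":2.5,"y":-3}]'
python3 -m creep '[{"x":2.5,"y":-3},{"x":2.5,"y":-3},{"x":2.5,"y":-3},{"x":2.5,"y":-3},{"x":2.5,"y":-3}]'
python3 -m creep '[{"x":2.5,"y":-3},{"x":2.5,"y":-3},{"x":2.5,"y":-3},{"x":2.5,"y":-3},{"x":2.5,"y":-3}]'
python3 -c "
from h import *; go(.628,.197,.15,11.3)
for n,c in caps().items():
  print(blobs(c,'yellow',.001,60,(.5,.75,.1,.3)),blobs(c,'orange',.065,50,(.55,.7,.15,.25))); cv2.imwrite('pics/'+n+'1.png',c['image'][:,:,::-1])"
```

```text
turn deg [-0.11  0.   14.99] then cm [ 51.23 -60.09   5.45] clock 0.1 gap 0.09401306602031566 F [0.4 0.3 0.3] gf 0.0 tcp [ 0.2434 -0.4927  0.2045] yaw 26.29
[(619, 206, 170, 101, 3.4, [424.0, 199.0])] [(640, 193, 71, 39, 11.9, [426.0, 193.0])]
[(619, 204, 170, 100, 3.5, [236.0, 192.0])] [(627, 197, 60, 22, 11.3, [235.0, 188.0])]invalid input at $[0]: expected keys x, y, z, ax, ay, az, jaw
invalid input at $[0]: expected keys x, y, z, ax, ay, az, jaw
invalid input at $[0]: expected keys x, y, z, ax, ay, az, jaw
invalid input at $[0]: expected keys x, y, z, ax, ay, az, jaw
```

```bash
python3 -m creep '[{"x":0,"y":0,"z":0,"ax":0,"ay":0,"az":5,"jaw":9.4},{"x":0,"y":0,"z":0,"ax":0,"ay":0,"az":5,"jaw":9.4},{"x":0,"y":0,"z":0,"ax":0,"ay":0,"az":5,"jaw":9.4},{"x":1.2,"y":-1.5,"z":0,"ax":0,"ay":0,"az":0,"jaw":9.4},{"x":2.5,"y":-3,"z":0,"ax":0,"ay":0,"az":0,"jaw":9.4}]'
python3 -m creep '[{"x":2.5,"y":-3,"z":0,"ax":0,"ay":0,"az":0,"jaw":9.4},{"x":2.5,"y":-3,"z":0,"ax":0,"ay":0,"az":0,"jaw":9.4},{"x":2.5,"y":-3,"z":0,"ax":0,"ay":0,"az":0,"jaw":9.4},{"x":2.5,"y":-3,"z":0,"ax":0,"ay":0,"az":0,"jaw":9.4},{"x":2.5,"y":-3,"z":0,"ax":0,"ay":0,"az":0,"jaw":9.4}]'
python3 -m creep '[{"x":2.5,"y":-3,"z":0,"ax":0,"ay":0,"az":0,"jaw":6},{"x":2.5,"y":-3,"z":0,"ax":0,"ay":0,"az":0,"jaw":6},{"x":2.5,"y":-3,"z":0,"ax":0,"ay":0,"az":0,"jaw":6},{"x":2.5,"y":-3,"z":0,"ax":0,"ay":0,"az":0,"jaw":6},{"x":2.5,"y":-3,"z":0,"ax":0,"ay":0,"az":0,"jaw":6}]'
python3 -c "
from h import *; go(.628,.197,.15,11.3)"
```

```text
clock: 0.62
ee_pos: [0.2696, -0.4435, 0.2044]
ee_rot: [[0.982, 0.191, -0.002], [0.191, -0.982, 0.0], [-0.002, -0.0, -1.0]]
ft_force: [0.7, -0.6, 0.1]
finger_gap: 0.0939
gripper_force: 0.0
clock: 1.03
ee_pos: [0.3646, -0.2684, 0.2054]
ee_rot: [[0.981, 0.195, 0.0], [0.195, -0.981, -0.0], [0.0, 0.0, -1.0]]
ft_force: [1.0, -0.1, 0.0]
finger_gap: 0.0942
gripper_force: 0.0
clock: 1.45
ee_pos: [0.4579, -0.0967, 0.2055]
ee_rot: [[0.981, 0.196, 0.0], [0.196, -0.981, -0.0], [0.0, 0.0, -1.0]]
ft_force: [1.5, -1.2, -0.3]
finger_gap: 0.064
gripper_force: 0.0
turn deg [ 0.02 -0.02 -0.01] then cm [ 22.43 -25.47   5.55] clock 1.45 gap 0.06404075677123562 F [ 1.5 -1.2 -0.3] gf 0.0 tcp [ 0.4579 -0.0967  0.2055] yaw 11.29
```

```bash
python3 -m creep '[{"x":2.5,"y":-2.8,"z":0,"ax":0,"ay":0,"az":0,"jaw":6},{"x":2.5,"y":-2.8,"z":0,"ax":0,"ay":0,"az":0,"jaw":6},{"x":2.5,"y":-2.8,"z":0,"ax":0,"ay":0,"az":0,"jaw":6},{"x":2.5,"y":-2.8,"z":0,"ax":0,"ay":0,"az":0,"jaw":6},{"x":2.5,"y":-2.8,"z":0,"ax":0,"ay":0,"az":0,"jaw":6}]' >/dev/null
python3 -m creep '[{"x":2.5,"y":-2.8,"z":0,"ax":0,"ay":0,"az":0,"jaw":6},{"x":2.5,"y":-2.8,"z":0,"ax":0,"ay":0,"az":0,"jaw":6},{"x":2.5,"y":-2.9,"z":1.5,"ax":0,"ay":0,"az":0,"jaw":6},{"x":2.5,"y":-3,"z":3,"ax":0,"ay":0,"az":0,"jaw":6},{"x":0,"y":0,"z":0,"ax":0,"ay":0,"az":0,"jaw":6}]' >/dev/null
python3 -c "
from h import *; go(.628,.197,.03,11.3)
for n,c in caps().items():
  print(blobs(c,'yellow',.001,60,(.5,.75,.1,.3)),blobs(c,'orange',.065,50,(.55,.7,.15,.25))); cv2.imwrite('pics/'+n+'1.png',c['image'][:,:,::-1])"
```

```text
turn deg [-0.13  0.6   0.3 ] then cm [ 0.43 -0.11 12.68] clock 2.28 gap 0.059947624241941645 F [-1.6 -0.5 -1.8] gf 0.0 tcp [0.624  0.1951 0.1568] yaw 11.61
[(619, 206, 170, 100, 3.5, [424.0, 198.0])] [(640, 193, 71, 39, 12.9, [426.0, 193.0])]
[(591, 191, 118, 81, 7.9, [240.0, 199.0])] [(616, 196, 44, 22, 14.0, [234.0, 190.0])]
```

View pics/scene1.png

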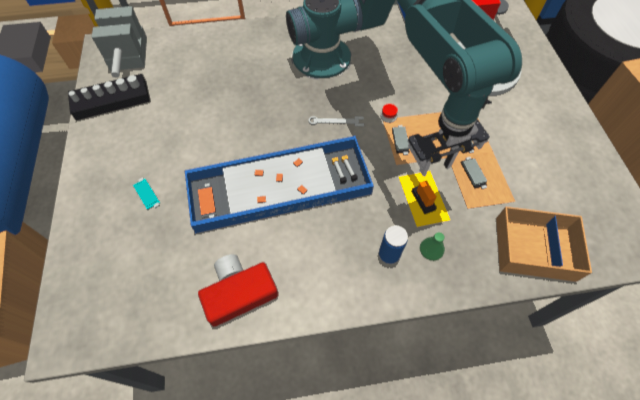

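The scraper has not moved (426,193), and the open gripper is just above it at about (450,155). I'll go down now.

```bash
python3 -m creep '[{"x":0.2,"y":-0.1,"z":3,"ax":0,"ay":0,"az":0,"jaw":6},{"x":0,"y":0,"z":3,"ax":0,"ay":0,"az":0,"jaw":6},{"x":0,"y":0,"z":3,"ax":0,"ay":0,"az":0,"jaw":6},{"x":0,"y":0,"z":2,"ax":0,"ay":0,"az":0,"jaw":6},{"x":0,"y":0,"z":0,"ax":0,"ay":0,"az":0,"jaw":6}]' >/dev/null
python3 -c "
from h import *; go(.628,.197,.03,11.3)"
```

```text
turn deg [ 0.05  0.49 -0.12] then cm [ 0.56 -0.7   2.09] clock 2.8 gap 0.0597165215894296 F [-0.9  0.3 -1.1] gf 0.0 tcp [0.6238 0.189  0.0509] yaw 11.18
```

```bash
python3 -m creep '[{"x":0.4,"y":-0.5,"z":1,"ax":0,"ay":0,"az":0,"jaw":6},{"x":0,"y":0,"z":0.9,"ax":0,"ay":0,"az":0,"jaw":6},{"x":0,"y":0,"z":0,"ax":0,"ay":0,"az":0,"jaw":6},{"x":0,"y":0,"z":0,"ax":0,"ay":0,"az":0,"jaw":6}]' >/dev/null
python3 -c "
from h import *; go(.628,.197,.03,11.3)"
```

```text
turn deg [ 0.01 -0.08 -0.02] then cm [-0.26 -0.03  0.72] clock 3.13 gap 0.059967617258808184 F [0.1 0.2 0.7] gf 0.0 tcp [0.6306 0.1972 0.0372] yaw 11.28
```

```bash
python3 -m creep '[{"x":-0.2,"y":0,"z":0.4,"ax":0,"ay":0,"az":0,"jaw":6},{"x":0,"y":0,"z":0,"ax":0,"ay":0,"az":0,"jaw":6},{"x":0,"y":0,"z":0,"ax":0,"ay":0,"az":0,"jaw":6}]' >/dev/null
python3 -c "
from h import *; go(.628,.197,.03,11.3)"
python3 -m creep '[{"x":0,"y":0,"z":0,"ax":0,"ay":0,"az":0,"jaw":2},{"x":0,"y":0,"z":0,"ax":0,"ay":0,"az":0,"jaw":2},{"x":0,"y":0,"z":0,"ax":0,"ay":0,"az":0,"jaw":2},{"x":0,"y":0,"z":0,"ax":0,"ay":0,"az":0,"jaw":2},{"x":0,"y":0,"z":0,"ax":0,"ay":0,"az":0,"jaw":2}]' >/dev/null
python3 -c "
from h import *; go(.628,.197,.03,11.3)"
```

```text
turn deg [ 0.01 -0.03 -0.01] then cm [-0.01 -0.02  0.25] clock 3.38 gap 0.05985732292236542 F [-0.6  0.7 -0.4] gf 0.0 tcp [0.6282 0.1969 0.0325] yaw 11.29
turn deg [ 0.01 -0.01 -0.01] then cm [-0.02 -0.02  0.21] clock 3.8 gap 0.03018625733373464 F [-0.4 -0.4  0.1] gf 0.0 tcp [0.6282 0.1968 0.0321] yaw 11.29
```

```bash
python3 -m creep '[{"x":0,"y":0,"z":0,"ax":0,"ay":0,"az":0,"jaw":1},{"x":0,"y":0,"z":0,"ax":0,"ay":0,"az":0,"jaw":1},{"x":0,"y":0,"z":-1,"ax":0,"ay":0,"az":0,"jaw":1},{"x":0,"y":0,"z":-2,"ax":0,"ay":0,"az":0,"jaw":1},{"x":0,"y":0,"z":-3,"ax":0,"ay":0,"az":0,"jaw":1}]' | tail -2
python3 -m creep '[{"x":0,"y":0,"z":-3,"ax":0,"ay":0,"az":0,"jaw":1},{"x":0,"y":0,"z":-1,"ax":0,"ay":0,"az":3,"jaw":1},{"x":0,"y":0,"z":0,"ax":0,"ay":0,"az":3,"jaw":1},{"x":0,"y":0,"z":0,"ax":0,"ay":0,"az":0,"jaw":1}]' | tail -2
python3 -c "
from h import *; go(*fromB((.036,.115)),.12,5.3)"
```

```text
finger_gap: 0.0238
gripper_force: 30.0
finger_gap: 0.0238
gripper_force: 30.0
turn deg [ 0.02 -0.16 -0.07] then cm [-11.34  27.46   1.41] clock 4.55 gap 0.023838378479286583 F [ 0.8  0.2 -3. ] gf 30.0 tcp [0.6288 0.1967 0.1341] yaw 5.23
```

```bash
python3 -m creep '[{"x":-0.6,"y":1.5,"z":0,"ax":0,"ay":0,"az":0,"jaw":1},{"x":-1.2,"y":3,"z":0,"ax":0,"ay":0,"az":0,"jaw":1},{"x":-1.3,"y":3,"z":0,"ax":0,"ay":0,"az":0,"jaw":1},{"x":-1.3,"y":3,"z":0,"ax":0,"ay":0,"az":0,"jaw":1},{"x":-1.3,"y":3,"z":0,"ax":0,"ay":0,"az":0,"jaw":1}]' | tail -2
python3 -m creep '[{"x":-1.3,"y":3,"z":0,"ax":0,"ay":0,"az":0,"jaw":1},{"x":-1.3,"y":3,"z":0,"ax":0,"ay":0,"az":0,"jaw":1},{"x":-1.3,"y":3,"z":0,"ax":0,"ay":0,"az":0,"jaw":1},{"x":-1.2,"y":3,"z":0,"ax":0,"ay":0,"az":0,"jaw":1},{"x":-0.5,"y":1.9,"z":0,"ax":0,"ay":0,"az":0,"jaw":1}]' | tail -2
python3 -m creep '[{"x":0,"y":0,"z":0,"ax":0,"ay":0,"az":0,"jaw":1},{"x":0,"y":0,"z":0,"ax":0,"ay":0,"az":0,"jaw":1},{"x":0,"y":0,"z":0,"ax":0,"ay":0,"az":0,"jaw":1}]' | tail -2
python3 -c "
from h import *; go(*fromB((.036,.115)),.072,5.3)
for n,c in caps().items():
  print(blobs(c,'orange',.036+.065,50,(.4,.65,-.2,.05))); cv2.imwrite('pics/'+n+'2.png',c['image'][:,:,::-1])"
```

```text
finger_gap: 0.0241
gripper_force: 30.0
finger_gap: 0.0242
gripper_force: 30.0
finger_gap: 0.0238
gripper_force: 30.0
turn deg [-0.06  0.07  0.03] then cm [0.06 0.14 5.94] clock 5.63 gap 0.02378023314795699 F [ 0.7  0.1 -3.1] gf 30.0 tcp [ 0.5405 -0.0858  0.1314] yaw 5.33
[(509, -73, 91, 28, -8.8, [323.0, 161.0])]
[]
```

View pics/scene2.png

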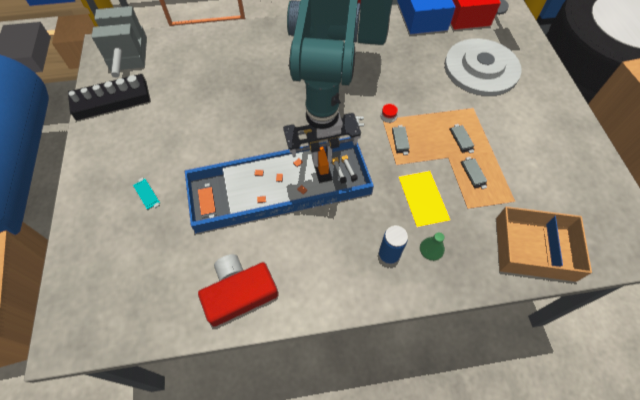

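The scraper hangs at (323,165), over the clear +y end of the plate between the chips and the pins. The five chips are where they were. I'll lower it.

```bash
python3 -m creep '[{"x":-0.2,"y":0.1,"z":2,"ax":0,"ay":0,"az":0,"jaw":1},{"x":0,"y":0,"z":2,"ax":0,"ay":0,"az":0,"jaw":1},{"x":0,"y":0,"z":1,"ax":0,"ay":0,"az":0,"jaw":1},{"x":0,"y":0,"z":0.6,"ax":0,"ay":0,"az":0,"jaw":1},{"x":0,"y":0,"z":0,"ax":0,"ay":0,"az":0,"jaw":1}]' | tail -2
python3 -m creep '[{"x":0,"y":0,"z":0,"ax":0,"ay":0,"az":0,"jaw":1},{"x":0,"y":0,"z":0,"ax":0,"ay":0,"az":0,"jaw":1},{"x":0,"y":0,"z":0,"ax":0,"ay":0,"az":0,"jaw":1}]' | tail -2
python3 -c "
from h import *; go(*fromB((.033,.115)),.0695,5.3)"
```

```text
finger_gap: 0.0239
gripper_force: 30.0
finger_gap: 0.0241
gripper_force: 30.0
turn deg [ 0.06 -0.14 -0.01] then cm [-0.17 -0.05  0.8 ] clock 6.4 gap 0.02413164731024683 F [ 0.  -1.  -2.4] gf 30.0 tcp [ 0.5399 -0.0878  0.0775] yaw 5.29
```

```bash
python3 -m creep '[{"x":-0.2,"y":0,"z":0.5,"ax":0,"ay":0,"az":0,"jaw":1},{"x":0,"y":0,"z":0,"ax":0,"ay":0,"az":0,"jaw":1},{"x":0,"y":0,"z":0,"ax":0,"ay":0,"az":0,"jaw":1},{"x":0,"y":0,"z":0,"ax":0,"ay":0,"az":0,"jaw":1}]' | tail -2
python3 -c "
from h import *; go(*fromB((.033,.115)),.0695,5.3)"
```

```text
finger_gap: 0.0236
gripper_force: 30.0
turn deg [ 0.   -0.   -0.02] then cm [ 0.14 -0.03  0.16] clock 6.73 gap 0.023605633784282938 F [-0.8  0.4 -2.1] gf 30.0 tcp [ 0.5369 -0.0878  0.0711] yaw 5.28
```

```bash
python3 -m creep '[{"x":0,"y":0.5,"z":0.1,"ax":0,"ay":0,"az":0,"jaw":1},{"x":0,"y":1.5,"z":0,"ax":0,"ay":0,"az":0,"jaw":1},{"x":0,"y":1.5,"z":0,"ax":0,"ay":0,"az":0,"jaw":1},{"x":0,"y":1.5,"z":0,"ax":0,"ay":0,"az":0,"jaw":1},{"x":0,"y":1.5,"z":0,"ax":0,"ay":0,"az":0,"jaw":1}]' | tail -2
python3 -m creep '[{"x":0,"y":1.5,"z":0,"ax":0,"ay":0,"az":0,"jaw":1},{"x":0,"y":1.5,"z":0,"ax":0,"ay":0,"az":0,"jaw":1},{"x":0,"y":1.5,"z":0,"ax":0,"ay":0,"az":0,"jaw":1}]' | tail -2
python3 -c "
from h import *; go(*fromB((.033,-.154)),.0695,5.3)
for n,c in caps().items(): cv2.imwrite('pics/'+n+'3.png',cv2.resize(c['image'][100:260,160:400,::-1],None,fx=2.5,fy=2.5) if n=='scene' else c['image'][:,:,::-1])"
```

```text
finger_gap: 0.0239
gripper_force: 30.0
finger_gap: 0.0236
gripper_force: 30.0
turn deg [-0.   -0.   -0.04] then cm [ 0.14 15.72  0.06] clock 7.4 gap 0.023606640260816256 F [-0.4 -0.  -2.3] gf 30.0 tcp [ 0.5471 -0.1989  0.0701] yaw 5.26
```

View pics/scene3.png

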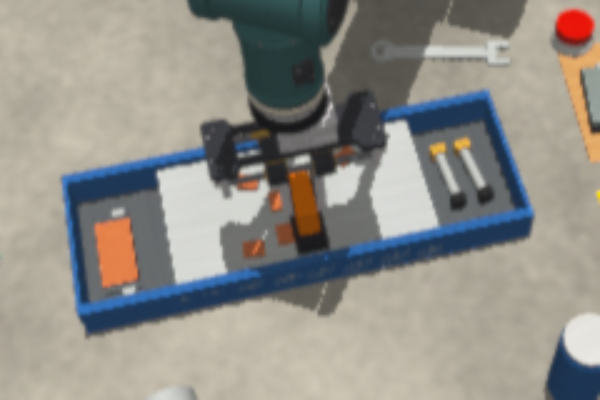

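The scraper is at crop position (305,215) and is pushing two chips ahead of it, at (285,235) and (255,248). Other chips lie at (275,200), (248,183) and (345,155). I'll carry on to the edge.

```bash
python3 -m creep '[{"x":0.1,"y":1.5,"z":0,"ax":0,"ay":0,"az":0,"jaw":1},{"x":0,"y":1.5,"z":0,"ax":0,"ay":0,"az":0,"jaw":1},{"x":0,"y":1.5,"z":0,"ax":0,"ay":0,"az":0,"jaw":1},{"x":0,"y":1.5,"z":0,"ax":0,"ay":0,"az":0,"jaw":1},{"x":0,"y":1.5,"z":0,"ax":0,"ay":0,"az":0,"jaw":1}]' | tail -2
python3 -m creep '[{"x":0,"y":1.5,"z":0,"ax":0,"ay":0,"az":0,"jaw":1},{"x":0,"y":1.5,"z":0,"ax":0,"ay":0,"az":0,"jaw":1},{"x":0,"y":1.5,"z":0,"ax":0,"ay":0,"az":0,"jaw":1},{"x":0,"y":1.5,"z":0,"ax":0,"ay":0,"az":0,"jaw":1},{"x":0,"y":1.5,"z":0,"ax":0,"ay":0,"az":0,"jaw":1}]' | tail -2
python3 -m creep '[{"x":0,"y":0.7,"z":0,"ax":0,"ay":0,"az":0,"jaw":1},{"x":0,"y":0,"z":0,"ax":0,"ay":0,"az":0,"jaw":1},{"x":0,"y":0,"z":0,"ax":0,"ay":0,"az":0,"jaw":1},{"x":0,"y":0,"z":0,"ax":0,"ay":0,"az":0,"jaw":1}]' | tail -2
python3 -c "
from h import *; go(*fromB((.033,-.154)),.0695,5.3)
for n,c in caps().items(): cv2.imwrite('pics/'+n+'4.png',cv2.resize(c['image'][100:260,160:400,::-1],None,fx=2.5,fy=2.5) if n=='scene' else c['image'][:,:,::-1])"
```

```text
finger_gap: 0.0238
gripper_force: 30.0
finger_gap: 0.024
gripper_force: 30.0
finger_gap: 0.0242
gripper_force: 3.0
turn deg [-0.05  0.01  0.01] then cm [0.03 0.25 0.04] clock 8.67 gap 0.024170709735076453 F [ 0.3  0.6 -1.7] gf 3.0 tcp [ 0.5626 -0.3529  0.0699] yaw 5.31
```

View pics/scene4.png

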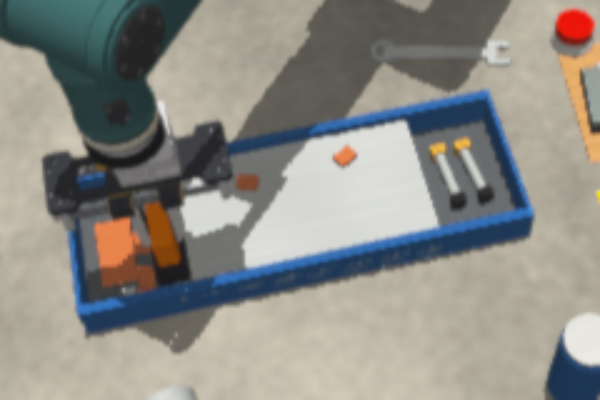

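Three chips have gone over the edge into the worn-pad trough. Two are left, at (248,182) and (345,155). The grip has just slackened, so I'll hold still until it comes back.

```bash
python3 -m creep '[{"x":0,"y":0,"z":0,"ax":0,"ay":0,"az":0,"jaw":1},{"x":0,"y":0,"z":0,"ax":0,"ay":0,"az":0,"jaw":1},{"x":0,"y":0,"z":0,"ax":0,"ay":0,"az":0,"jaw":1},{"x":0,"y":0,"z":0,"ax":0,"ay":0,"az":0,"jaw":1}]' | tail -2
python3 -m creep '[{"x":0,"y":0,"z":0,"ax":0,"ay":0,"az":0,"jaw":1},{"x":0,"y":0,"z":0,"ax":0,"ay":0,"az":0,"jaw":1},{"x":0,"y":0,"z":0,"ax":0,"ay":0,"az":0,"jaw":1},{"x":0,"y":0,"z":0,"ax":0,"ay":0,"az":0,"jaw":1}]' | tail -3
python3 -c "
from h import *; go(*fromB((.033,-.154)),.0695,5.3)
c=capture('scene'); cv2.imwrite('pics/s5.png',cv2.resize(c['image'][160:230,180:260,::-1],None,fx=6,fy=6,interpolation=cv2.INTER_CUBIC))"
```

```text
finger_gap: 0.024
gripper_force: 30.0
ft_force: [0.5, -0.5, -3.1]
finger_gap: 0.024
gripper_force: 30.0
turn deg [ 0.01 -0.   -0.02] then cm [0.04 0.18 0.06] clock 9.43 gap 0.024012815754958523 F [ 0.5 -0.5 -3.1] gf 30.0 tcp [ 0.5626 -0.3536  0.0701] yaw 5.28
```

View pics/s5.png

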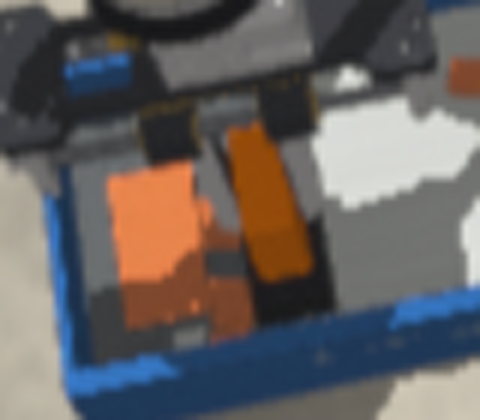

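```bash
python3 -m creep '[{"x":0,"y":0,"z":-1.5,"ax":0,"ay":0,"az":0,"jaw":1},{"x":0,"y":0,"z":-1.5,"ax":0,"ay":0,"az":0,"jaw":1},{"x":-0.5,"y":-2,"z":-0.5,"ax":0,"ay":0,"az":0,"jaw":1},{"x":-1,"y":-3,"z":0,"ax":0,"ay":0,"az":0,"jaw":1},{"x":-1,"y":-3,"z":0,"ax":0,"ay":0,"az":0,"jaw":1}]' | tail -2
python3 -m creep '[{"x":-1,"y":-3,"z":0,"ax":0,"ay":0,"az":0,"jaw":1},{"x":-1,"y":-3,"z":0,"ax":0,"ay":0,"az":0,"jaw":1},{"x":-1,"y":-3,"z":0,"ax":0,"ay":0,"az":0,"jaw":1},{"x":-0.6,"y":-3,"z":0,"ax":0,"ay":0,"az":0,"jaw":1},{"x":-0.5,"y":-3,"z":0,"ax":0,"ay":0,"az":0,"jaw":1}]' | tail -2
python3 -m creep '[{"x":0,"y":-2.5,"z":0,"ax":0,"ay":0,"az":0,"jaw":1},{"x":0,"y":-1,"z":0,"ax":0,"ay":0,"az":0,"jaw":1},{"x":0,"y":0,"z":0,"ax":0,"ay":0,"az":0,"jaw":1},{"x":0,"y":0,"z":0,"ax":0,"ay":0,"az":0,"jaw":1}]' | tail -2
python3 -c "
from h import *; go(*fromB((-.033,.115)),.0705,5.3)
c=capture('scene'); cv2.imwrite('pics/s6.png',cv2.resize(c['image'][100:260,160:400,::-1],None,fx=2.5,fy=2.5))"
```

```text
finger_gap: 0.024
gripper_force: 30.0
finger_gap: 0.0231
gripper_force: 30.0
finger_gap: 0.0238
gripper_force: 30.0
turn deg [ 0.09 -0.05  0.04] then cm [-0.   -0.27  3.5 ] clock 10.65 gap 0.023780693138514674 F [-0.6  0.3 -2.6] gf 30.0 tcp [ 0.4728 -0.0962  0.1055] yaw 5.34
```

View pics/s6.png

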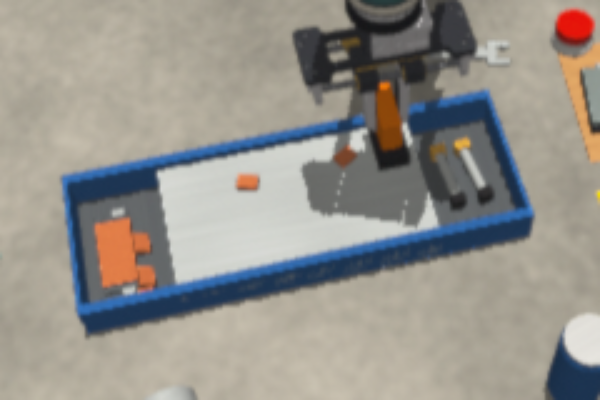

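The swept chips are in the worn-pad trough at (143,243) and (148,278). One chip is left at (248,182) and one at (345,155), and the scraper is behind both. I'll lower it and sweep lane 2.

```bash
python3 -m creep '[{"x":0,"y":-0.2,"z":1.5,"ax":0,"ay":0,"az":0,"jaw":1},{"x":0,"y":0,"z":1.3,"ax":0,"ay":0,"az":0,"jaw":1},{"x":0,"y":0,"z":0.4,"ax":0,"ay":0,"az":0,"jaw":1},{"x":0,"y":0,"z":0,"ax":0,"ay":0,"az":0,"jaw":1},{"x":0,"y":0,"z":0,"ax":0,"ay":0,"az":0,"jaw":1}]' | tail -3
python3 -c "
from h import *; go(*fromB((-.033,.115)),.0705,5.3)"
```

```text
ft_force: [0.3, 1.2, -2.8]
finger_gap: 0.0237
gripper_force: 30.0
turn deg [ 0.01  0.02 -0.09] then cm [ 0.02 -0.12  0.26] clock 11.12 gap 0.023721315626314153 F [ 0.3  1.2 -2.8] gf 30.0 tcp [ 0.4724 -0.0947  0.0731] yaw 5.21
```

```bash
python3 -m creep '[{"x":0,"y":0.5,"z":0.2,"ax":0,"ay":0,"az":0,"jaw":1},{"x":0,"y":1.3,"z":0,"ax":0,"ay":0,"az":0,"jaw":1},{"x":0,"y":1.5,"z":0,"ax":0,"ay":0,"az":0,"jaw":1},{"x":0,"y":1.5,"z":0,"ax":0,"ay":0,"az":0,"jaw":1},{"x":0,"y":1.5,"z":0,"ax":0,"ay":0,"az":0,"jaw":1}]' | tail -2
python3 -m creep '[{"x":0,"y":1.5,"z":0,"ax":0,"ay":0,"az":0,"jaw":1},{"x":0,"y":1.5,"z":0,"ax":0,"ay":0,"az":0,"jaw":1},{"x":0,"y":1.5,"z":0,"ax":0,"ay":0,"az":0,"jaw":1},{"x":0,"y":1.5,"z":0,"ax":0,"ay":0,"az":0,"jaw":1},{"x":0,"y":1.5,"z":0,"ax":0,"ay":0,"az":0,"jaw":1}]' | tail -2
python3 -m creep '[{"x":0,"y":1.5,"z":0,"ax":0,"ay":0,"az":0,"jaw":1},{"x":0,"y":1.5,"z":0,"ax":0,"ay":0,"az":0,"jaw":1},{"x":0,"y":1.5,"z":0,"ax":0,"ay":0,"az":0,"jaw":1},{"x":0,"y":1.5,"z":0,"ax":0,"ay":0,"az":0,"jaw":1},{"x":0,"y":1.5,"z":0,"ax":0,"ay":0,"az":0,"jaw":1}]' | tail -2
python3 -c "
from h import *; go(*fromB((-.033,-.154)),.0705,5.3)"
```

```text
finger_gap: 0.024
gripper_force: 30.0
finger_gap: 0.0238
gripper_force: 30.0
finger_gap: 0.0238
gripper_force: 30.0
turn deg [-0.    0.   -0.01] then cm [0.04 5.44 0.05] clock 12.37 gap 0.023826857805300153 F [ 0.1  0.  -2.1] gf 30.0 tcp [ 0.492  -0.3073  0.071 ] yaw 5.29
```

```bash
python3 -m creep '[{"x":0,"y":1.5,"z":0,"ax":0,"ay":0,"az":0,"jaw":1},{"x":0,"y":1.5,"z":0,"ax":0,"ay":0,"az":0,"jaw":1},{"x":0,"y":1.4,"z":0,"ax":0,"ay":0,"az":0,"jaw":1},{"x":0,"y":0.9,"z":0,"ax":0,"ay":0,"az":0,"jaw":1},{"x":0,"y":0,"z":0,"ax":0,"ay":0,"az":0,"jaw":1}]' | tail -2
python3 -m creep '[{"x":0,"y":0,"z":0,"ax":0,"ay":0,"az":0,"jaw":1},{"x":0,"y":0,"z":0,"ax":0,"ay":0,"az":0,"jaw":1},{"x":0,"y":0,"z":-1.5,"ax":0,"ay":0,"az":0,"jaw":1},{"x":0,"y":0,"z":-2,"ax":0,"ay":0,"az":0,"jaw":1},{"x":0,"y":0,"z":-2,"ax":0,"ay":0,"az":0,"jaw":1}]' | tail -2
python3 -m creep '[{"x":0,"y":-2,"z":-1,"ax":0,"ay":0,"az":0,"jaw":1},{"x":0.5,"y":-3,"z":0,"ax":0,"ay":0,"az":0,"jaw":1},{"x":1,"y":-3,"z":0,"ax":0,"ay":0,"az":0,"jaw":1},{"x":1,"y":-3,"z":0,"ax":0,"ay":0,"az":0,"jaw":1},{"x":1,"y":-3,"z":0,"ax":0,"ay":0,"az":0,"jaw":1}]' | tail -2
python3 -c "
from h import *; go(.619,.205,.135,3.5)
for n in('scene','top'):
  c=capture(n); cv2.imwrite('pics/'+n+'7.png',c['image'][:,:,::-1])
  for b in blobs(c,'chip',.036,10,(.4,.65,-.5,.05)): print(n,b,(toB(np.array(b[:2])/1000)*1000).round())
c=cv2.imread('pics/scene7.png'); cv2.imwrite('pics/s7.png',cv2.resize(c[100:260,160:400],None,fx=2.5,fy=2.5))"
```

```text
finger_gap: 0.024
gripper_force: 30.0
finger_gap: 0.0239
gripper_force: 30.0
finger_gap: 0.0241
gripper_force: 30.0
turn deg [-0.   -0.03  1.82] then cm [ 12.58 -41.18   0.15] clock 13.62 gap 0.024147756968211198 F [ 0.3 -0.8 -2.5] gf 30.0 tcp [ 0.5186 -0.2137  0.1365] yaw 5.32
scene (547, -401, 117, 56, 5.5, [210.0, 199.0]) [  13. -198.]
scene (437, -213, 100, 27, 5.4, [272.0, 158.0]) [-79.  -1.]
top (479, -395, 23, 17, -80.1, [421.0, 229.0]) [ -54. -186.]
top (535, -402, 82, 57, 4.7, [423.0, 213.0]) [   1. -198.]
top (599, -379, 20, 19, -1.4, [414.0, 192.0]) [  67. -181.]
```

View pics/s7.png

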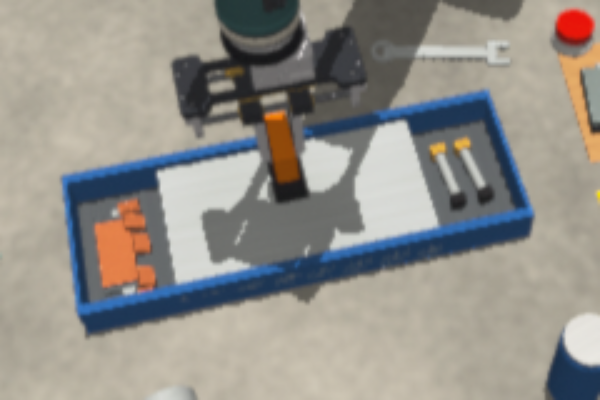

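The plate looks clear and all the chips are in the worn-pad trough, around (130–150, 210–285). Now I'll take the scraper to the centre of its mat.

```bash
python3 -m creep '[{"x":0.4,"y":-1.2,"z":0,"ax":0,"ay":0,"az":1.8,"jaw":1},{"x":0.9,"y":-3,"z":0,"ax":0,"ay":0,"az":0,"jaw":1},{"x":0.9,"y":-3,"z":0,"ax":0,"ay":0,"az":0,"jaw":1},{"x":0.9,"y":-3,"z":0,"ax":0,"ay":0,"az":0,"jaw":1},{"x":0.9,"y":-3,"z":0,"ax":0,"ay":0,"az":0,"jaw":1}]' | tail -2
python3 -m creep '[{"x":0.9,"y":-3,"z":0,"ax":0,"ay":0,"az":0,"jaw":1},{"x":0.9,"y":-3,"z":0,"ax":0,"ay":0,"az":0,"jaw":1},{"x":0.9,"y":-3,"z":0,"ax":0,"ay":0,"az":0,"jaw":1},{"x":0.9,"y":-3,"z":0,"ax":0,"ay":0,"az":0,"jaw":1},{"x":0.9,"y":-3,"z":0,"ax":0,"ay":0,"az":0,"jaw":1}]' | tail -2
python3 -m creep '[{"x":0.9,"y":-3,"z":0,"ax":0,"ay":0,"az":0,"jaw":1},{"x":0.9,"y":-3,"z":0,"ax":0,"ay":0,"az":0,"jaw":1},{"x":0.9,"y":-3,"z":0,"ax":0,"ay":0,"az":0,"jaw":1},{"x":0.6,"y":-2,"z":0,"ax":0,"ay":0,"az":0,"jaw":1},{"x":0.2,"y":-1,"z":0,"ax":0,"ay":0,"az":0,"jaw":1}]' | tail -2
python3 -m creep '[{"x":0,"y":0,"z":0,"ax":0,"ay":0,"az":0,"jaw":1},{"x":0,"y":0,"z":0,"ax":0,"ay":0,"az":0,"jaw":1}]' | tail -2
python3 -c "
from h import *; go(.619,.205,.035,3.5)
for n in('scene','top'):
  c=capture(n); cv2.imwrite('pics/'+n+'8.png',c['image'][:,:,::-1])
  for b in blobs(c,'chip',.036,10,(.4,.65,-.5,.05)): print(n,b,(toB(np.array(b[:2])/1000)*1000).round())
"
```

```text
finger_gap: 0.0238
gripper_force: 30.0
finger_gap: 0.0239
gripper_force: 30.0
finger_gap: 0.0238
gripper_force: 30.0
finger_gap: 0.024
gripper_force: 30.0
turn deg [0.08 0.04 0.02] then cm [ 0.65 -1.25 10.09] clock 15.13 gap 0.02404456716508183 F [-0.2 -0.  -2.5] gf 30.0 tcp [0.6133 0.1921 0.1359] yaw 3.52
scene (547, -401, 117, 56, 5.5, [210.0, 199.0]) [  13. -198.]
top (479, -395, 23, 17, -80.1, [421.0, 229.0]) [ -54. -186.]
top (553, -400, 118, 58, 5.4, [420.0, 208.0]) [  19. -198.]
```

No chip-coloured blobs remain on the plate in either view. Lowering.

```bash
python3 -m creep '[{"x":0.3,"y":-0.6,"z":2,"ax":0,"ay":0,"az":0,"jaw":1},{"x":0.3,"y":-0.6,"z":3,"ax":0,"ay":0,"az":0,"jaw":1},{"x":0,"y":0,"z":3,"ax":0,"ay":0,"az":0,"jaw":1},{"x":0,"y":0,"z":1.3,"ax":0,"ay":0,"az":0,"jaw":1},{"x":0,"y":0,"z":0,"ax":0,"ay":0,"az":0,"jaw":1}]' | tail -2
python3 -m creep '[{"x":0,"y":0,"z":0,"ax":0,"ay":0,"az":0,"jaw":1},{"x":0,"y":0,"z":0,"ax":0,"ay":0,"az":0,"jaw":1}]' | tail -3
python3 -c "
from h import *; go(.619,.205,.033,3.5)
c=capture('scene');print(blobs(c,'yellow',.001,60,(.5,.75,.1,.3)))"
```

```text
finger_gap: 0.024
gripper_force: 30.0
ft_force: [-0.1, 0.1, -1.8]
finger_gap: 0.024
gripper_force: 30.0
turn deg [-0.02 -0.22 -0.07] then cm [-0.14 -0.05  1.25] clock 15.82 gap 0.023984941907698818 F [-0.1  0.1 -1.8] gf 30.0 tcp [0.6205 0.2046 0.0455] yaw 3.43
[(619, 206, 170, 101, 3.6, [423.0, 203.0])]
```

```bash
python3 -m creep '[{"x":-0.1,"y":0,"z":0.5,"ax":0,"ay":0,"az":0,"jaw":1},{"x":0,"y":0,"z":0.3,"ax":0,"ay":0,"az":0,"jaw":1},{"x":0,"y":0,"z":0,"ax":0,"ay":0,"az":0,"jaw":1},{"x":0,"y":0,"z":0,"ax":0,"ay":0,"az":0,"jaw":1}]' | tail -3
python3 -c "
from h import *; go(.619,.205,.033,3.5)"
python3 -m creep '[{"x":0,"y":0,"z":0.1,"ax":0,"ay":0,"az":0,"jaw":1},{"x":0,"y":0,"z":0,"ax":0,"ay":0,"az":0,"jaw":1},{"x":0,"y":0,"z":0,"ax":0,"ay":0,"az":0,"jaw":1}]' | tail -3
python3 -c "
from h import *; go(.619,.205,.033,3.5)"
```

```text
ft_force: [-0.4, 0.5, -3.0]
finger_gap: 0.0239
gripper_force: 30.0
turn deg [ 0.01  0.01 -0.  ] then cm [0.13 0.   0.21] clock 16.2 gap 0.02393057797249715 F [-0.4  0.5 -3. ] gf 30.0 tcp [0.6177 0.205  0.0351] yaw 3.5
ft_force: [-0.0, -0.6, -2.7]
finger_gap: 0.0237
gripper_force: 30.0
turn deg [ 0.01  0.   -0.01] then cm [0.11 0.   0.1 ] clock 16.45 gap 0.023746617639696935 F [-0.  -0.6 -2.7] gf 30.0 tcp [0.6179 0.205  0.034 ] yaw 3.49
```

```bash
python3 -m creep '[{"x":0.1,"y":0,"z":0.15,"ax":0,"ay":0,"az":0,"jaw":1},{"x":0,"y":0,"z":0,"ax":0,"ay":0,"az":0,"jaw":1},{"x":0,"y":0,"z":0,"ax":0,"ay":0,"az":0,"jaw":1}]' | tail -3
python3 -m creep '[{"x":0,"y":0,"z":0.1,"ax":0,"ay":0,"az":0,"jaw":1},{"x":0,"y":0,"z":0,"ax":0,"ay":0,"az":0,"jaw":1},{"x":0,"y":0,"z":0,"ax":0,"ay":0,"az":0,"jaw":1}]' | tail -3
python3 -c "
from h import *; go(.619,.205,.033,3.5)"
```

```text
ft_force: [0.5, 0.4, -2.8]
finger_gap: 0.0235
gripper_force: 30.0
ft_force: [-2.1, -0.5, 1.7]
finger_gap: 0.0238
gripper_force: 30.0
turn deg [ 0.   -0.03 -0.01] then cm [ 0.    0.   -0.08] clock 16.95 gap 0.023826098359040437 F [-2.1 -0.5  1.7] gf 30.0 tcp [0.619  0.205  0.0322] yaw 3.49
```

```bash
python3 -m creep '[{"x":0,"y":0,"z":0,"ax":0,"ay":0,"az":0,"jaw":5},{"x":0,"y":0,"z":0,"ax":0,"ay":0,"az":0,"jaw":5},{"x":0,"y":0,"z":0,"ax":0,"ay":0,"az":0,"jaw":5},{"x":0,"y":0,"z":0,"ax":0,"ay":0,"az":0,"jaw":5},{"x":0,"y":0,"z":-1,"ax":0,"ay":0,"az":0,"jaw":5}]' | tail -3
python3 -m creep '[{"x":0,"y":0,"z":-3,"ax":0,"ay":0,"az":0,"jaw":6},{"x":0,"y":0,"z":-3,"ax":0,"ay":0,"az":0,"jaw":6},{"x":0,"y":0,"z":-3,"ax":0,"ay":0,"az":0,"jaw":6},{"x":-1,"y":-3,"z":-2,"ax":0,"ay":0,"az":0,"jaw":6},{"x":-1,"y":-3,"z":0,"ax":0,"ay":0,"az":0,"jaw":6}]' | tail -2
python3 -c "
from h import *; go(.561,.3735,.10,6.4)
for n,c in caps().items():
  print(n,blobs(c,'orange',.065,50,(.55,.7,.1,.3)))
  for b in blobs(c,'lining',.017,60,PADBOX): print(b)
  cv2.imwrite('pics/'+n+'9.png',c['image'][:,:,::-1])"
```

```text
ft_force: [-0.3, -0.5, -0.4]
finger_gap: 0.0493
gripper_force: 0.0
finger_gap: 0.0603
gripper_force: 0.0
turn deg [-0.17 -0.73 -3.13] then cm [ -2.54 -11.31   5.99] clock 17.78 gap 0.06032345582312781 F [-0.8  0.7  0.9] gf 0.0 tcp [0.5989 0.2639 0.1599] yaw 3.27
scene [(631, 200, 74, 37, 2.6, [427.0, 190.0])]
(563, 375, 90, 38, 4.9, [474.0, 172.0])
top [(616, 205, 58, 22, 0.3, [232.0, 190.0])]
```

View pics/scene9.png

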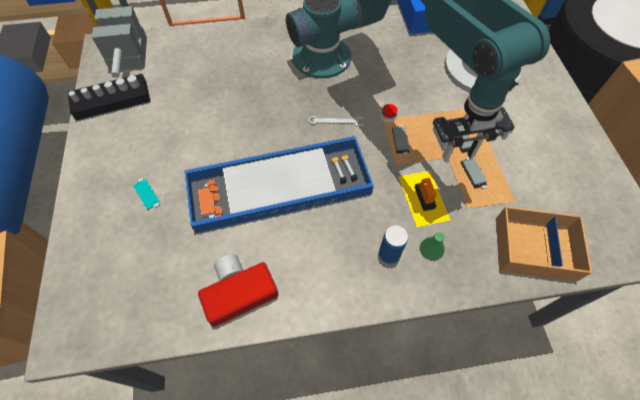

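The scraper stands upright on its mat at (427,192). The plate, at (278,180), is bare, and the chips lie with the worn pad at (210,200). Next is the pad at (474,173).

```bash
python3 -m creep '[{"x":-0.3,"y":-2,"z":0,"ax":0,"ay":0,"az":-3,"jaw":6},{"x":-0.7,"y":-3,"z":0,"ax":0,"ay":0,"az":0,"jaw":6},{"x":-0.7,"y":-3,"z":1,"ax":0,"ay":0,"az":0,"jaw":6},{"x":-0.6,"y":-2.3,"z":2,"ax":0,"ay":0,"az":0,"jaw":6},{"x":-0.2,"y":-1,"z":2,"ax":0,"ay":0,"az":0,"jaw":6}]' | tail -2
python3 -m creep '[{"x":0,"y":0,"z":2,"ax":0,"ay":0,"az":0,"jaw":6},{"x":0,"y":0,"z":0,"ax":0,"ay":0,"az":0,"jaw":6},{"x":0,"y":0,"z":0,"ax":0,"ay":0,"az":0,"jaw":6}]' | tail -2
python3 -c "
from h import *; go(.562,.374,.004,6.4)
"
```

```text
finger_gap: 0.0597
gripper_force: 0.0
finger_gap: 0.0603
gripper_force: 0.0
turn deg [0.12 0.2  0.08] then cm [ 0.43 -0.12  7.59] clock 18.55 gap 0.060263491807937754 F [0.6 0.3 1.2] gf 0.0 tcp [0.5579 0.3724 0.0799] yaw 6.48
```

```bash
python3 -m creep '[{"x":0.2,"y":0,"z":2,"ax":0,"ay":0,"az":0,"jaw":6},{"x":0,"y":0,"z":2,"ax":0,"ay":0,"az":0,"jaw":6},{"x":0,"y":0,"z":1.8,"ax":0,"ay":0,"az":0,"jaw":6},{"x":0,"y":0,"z":0.8,"ax":0,"ay":0,"az":0,"jaw":6},{"x":0,"y":0,"z":0,"ax":0,"ay":0,"az":0,"jaw":6}]' | tail -2
python3 -m creep '[{"x":0,"y":0,"z":0,"ax":0,"ay":0,"az":0,"jaw":6},{"x":0,"y":0,"z":0,"ax":0,"ay":0,"az":0,"jaw":6},{"x":0,"y":0,"z":0,"ax":0,"ay":0,"az":0,"jaw":6}]' | tail -2
python3 -c "
from h import *; go(.562,.374,.004,6.4)
"
```

```text
finger_gap: 0.0603
gripper_force: 0.0
finger_gap: 0.0603
gripper_force: 0.0
turn deg [-0.08 -0.21  0.07] then cm [-0.01  0.01  1.39] clock 19.22 gap 0.060317473610407825 F [-0.3 -0.3  0.6] gf 0.0 tcp [0.5621 0.3741 0.0179] yaw 6.47
```

```bash
python3 -m creep '[{"x":0,"y":0,"z":0.6,"ax":0,"ay":0,"az":0,"jaw":6},{"x":0,"y":0,"z":0.4,"ax":0,"ay":0,"az":0,"jaw":6},{"x":0,"y":0,"z":0,"ax":0,"ay":0,"az":0,"jaw":6},{"x":0,"y":0,"z":0,"ax":0,"ay":0,"az":0,"jaw":6},{"x":0,"y":0,"z":0,"ax":0,"ay":0,"az":0,"jaw":6}]' | tail -2
python3 -c "
from h import *; go(.562,.374,.004,6.4)
"
```

```text
finger_gap: 0.0601
gripper_force: 0.0
turn deg [0.01 0.02 0.09] then cm [ 0.15 -0.03  0.13] clock 19.63 gap 0.06006511656130174 F [0.2 0.3 0.3] gf 0.0 tcp [0.5606 0.3736 0.0053] yaw 6.49
```

```bash
python3 -m creep '[{"x":0.1,"y":0,"z":0.1,"ax":0,"ay":0,"az":0,"jaw":3},{"x":0,"y":0,"z":0,"ax":0,"ay":0,"az":0,"jaw":3},{"x":0,"y":0,"z":0,"ax":0,"ay":0,"az":0,"jaw":3},{"x":0,"y":0,"z":0,"ax":0,"ay":0,"az":0,"jaw":3},{"x":0,"y":0,"z":0,"ax":0,"ay":0,"az":0,"jaw":3}]' | tail -2
python3 -c "
from h import *; go(.562,.374,.004,6.4)
"
python3 -m creep '[{"x":0,"y":0,"z":-1,"ax":0,"ay":0,"az":0,"jaw":3},{"x":0,"y":0,"z":-2,"ax":0,"ay":0,"az":0,"jaw":3},{"x":0,"y":0,"z":-3,"ax":0,"ay":0,"az":0,"jaw":3},{"x":0,"y":0,"z":-3,"ax":0,"ay":0,"az":0,"jaw":3},{"x":0,"y":0,"z":-3,"ax":0,"ay":0,"az":1.1,"jaw":3}]' | tail -2
python3 -c "
from h import *; go(*fromB((0,-.064)),.14,5.3)
"
```

```text
finger_gap: 0.0397
gripper_force: 30.0
turn deg [ 0.   -0.01  0.08] then cm [ 0.03 -0.03  0.06] clock 20.05 gap 0.039656461371603724 F [ 0.4 -0.3  0.5] gf 30.0 tcp [0.5618 0.3737 0.0046] yaw 6.48
finger_gap: 0.0397
gripper_force: 30.0
turn deg [0.05 0.1  0.07] then cm [-9.83 63.57 -1.46] clock 20.47 gap 0.039651061945493296 F [ 0.5 -0.2 -3.1] gf 30.0 tcp [0.561  0.3734 0.1254] yaw 5.37
```

```bash
python3 -m creep '[{"x":-0.3,"y":1.8,"z":-1.5,"ax":0,"ay":0,"az":0,"jaw":3},{"x":-0.6,"y":3.8,"z":0,"ax":0,"ay":0,"az":0,"jaw":3},{"x":-0.6,"y":3.8,"z":0,"ax":0,"ay":0,"az":0,"jaw":3},{"x":-0.6,"y":3.8,"z":0,"ax":0,"ay":0,"az":0,"jaw":3},{"x":-0.6,"y":3.8,"z":0,"ax":0,"ay":0,"az":0,"jaw":3}]' | tail -2
python3 -m creep '[{"x":-0.6,"y":3.8,"z":0,"ax":0,"ay":0,"az":0,"jaw":3},{"x":-0.6,"y":3.8,"z":0,"ax":0,"ay":0,"az":0,"jaw":3},{"x":-0.6,"y":3.8,"z":0,"ax":0,"ay":0,"az":0,"jaw":3},{"x":-0.6,"y":3.8,"z":0,"ax":0,"ay":0,"az":0,"jaw":3},{"x":-0.6,"y":3.8,"z":0,"ax":0,"ay":0,"az":0,"jaw":3}]' | tail -2
python3 -m creep '[{"x":-0.6,"y":3.8,"z":0,"ax":0,"ay":0,"az":0,"jaw":3},{"x":-0.6,"y":3.8,"z":0,"ax":0,"ay":0,"az":0,"jaw":3},{"x":-0.6,"y":3.8,"z":0,"ax":0,"ay":0,"az":0,"jaw":3},{"x":-0.6,"y":3.8,"z":0,"ax":0,"ay":0,"az":0,"jaw":3},{"x":-0.6,"y":3.8,"z":0,"ax":0,"ay":0,"az":0,"jaw":3}]' | tail -2
python3 -m creep '[{"x":-0.6,"y":3.8,"z":0,"ax":0,"ay":0,"az":0,"jaw":3},{"x":-0.4,"y":2.8,"z":0,"ax":0,"ay":0,"az":0,"jaw":3},{"x":-0.1,"y":1.5,"z":0,"ax":0,"ay":0,"az":0,"jaw":3},{"x":0,"y":0,"z":0,"ax":0,"ay":0,"az":0,"jaw":3},{"x":0,"y":0,"z":0,"ax":0,"ay":0,"az":0,"jaw":3}]' | tail -2
python3 -c "
from h import *; go(*fromB((0,-.064)),.0415,5.3)
"
```

```text
finger_gap: 0.0396
gripper_force: 30.0
finger_gap: 0.0401
gripper_force: 30.0
finger_gap: 0.0398
gripper_force: 30.0
finger_gap: 0.0394
gripper_force: 30.0
turn deg [-0.09  0.02  0.03] then cm [-0.18  0.52  9.79] clock 22.13 gap 0.03944201697474773 F [-0.1  0.8 -2.4] gf 30.0 tcp [ 0.5232 -0.2633  0.1394] yaw 5.33
```

```bash
python3 -m creep '[{"x":-0.1,"y":0.3,"z":2,"ax":0,"ay":0,"az":0,"jaw":3},{"x":0,"y":0,"z":3,"ax":0,"ay":0,"az":0,"jaw":3},{"x":0,"y":0,"z":2.5,"ax":0,"ay":0,"az":0,"jaw":3},{"x":0,"y":0,"z":1,"ax":0,"ay":0,"az":0,"jaw":3},{"x":0,"y":0,"z":0,"ax":0,"ay":0,"az":0,"jaw":3}]' | tail -2
python3 -m creep '[{"x":0,"y":0,"z":0,"ax":0,"ay":0,"az":0,"jaw":3},{"x":0,"y":0,"z":0,"ax":0,"ay":0,"az":0,"jaw":3},{"x":0,"y":0,"z":0,"ax":0,"ay":0,"az":0,"jaw":3}]' | tail -2
python3 -c "
from h import *; go(*fromB((0,-.064)),.0415,5.3)
"
```

```text
finger_gap: 0.0399
gripper_force: 30.0
finger_gap: 0.0398
gripper_force: 30.0
turn deg [ 0.16 -0.21  0.12] then cm [-0.25  0.13  1.57] clock 22.8 gap 0.0397758381356959 F [ 0.1  0.4 -2.2] gf 30.0 tcp [ 0.5242 -0.2673  0.0572] yaw 5.42
```

```bash
python3 -m creep '[{"x":-0.2,"y":0.1,"z":0.6,"ax":0,"ay":0,"az":0,"jaw":3},{"x":0,"y":0,"z":0.5,"ax":0,"ay":0,"az":0,"jaw":3},{"x":0,"y":0,"z":0,"ax":0,"ay":0,"az":0,"jaw":3},{"x":0,"y":0,"z":0,"ax":0,"ay":0,"az":0,"jaw":3},{"x":0,"y":0,"z":0,"ax":0,"ay":0,"az":0,"jaw":3}]' | tail -2
python3 -c "
from h import *; go(*fromB((0,-.064)),.0405,5.3)
"
```

```text
finger_gap: 0.0399
gripper_force: 30.0
turn deg [-0.01  0.01  0.07] then cm [0.12 0.08 0.3 ] clock 23.22 gap 0.039864623872419465 F [ 0.9 -0.4 -2.5] gf 30.0 tcp [ 0.5206 -0.268   0.0435] yaw 5.37
```

```bash
python3 -m creep '[{"x":0.1,"y":0.1,"z":0.2,"ax":0,"ay":0,"az":0,"jaw":3},{"x":0,"y":0,"z":0,"ax":0,"ay":0,"az":0,"jaw":3},{"x":0,"y":0,"z":0,"ax":0,"ay":0,"az":0,"jaw":3}]' | tail -3
python3 -m creep '[{"x":0,"y":0,"z":0.1,"ax":0,"ay":0,"az":0,"jaw":3},{"x":0,"y":0,"z":0,"ax":0,"ay":0,"az":0,"jaw":3},{"x":0,"y":0,"z":0,"ax":0,"ay":0,"az":0,"jaw":3}]' | tail -3
python3 -c "
from h import *; go(*fromB((0,-.064)),.0405,5.3)
"
```

```text
ft_force: [-1.2, -0.3, -2.5]
finger_gap: 0.0395
gripper_force: 30.0
ft_force: [0.1, -0.2, -2.3]
finger_gap: 0.0398
gripper_force: 30.0
turn deg [ 0.   -0.    0.09] then cm [ 0.01 -0.01  0.01] clock 23.72 gap 0.039823019141354034 F [ 0.1 -0.2 -2.3] gf 30.0 tcp [ 0.5218 -0.2689  0.0406] yaw 5.39
```

Within about 1 mm of contact. A small nudge down, then release slowly.

```bash
python3 -m creep '[{"x":0,"y":0,"z":0.1,"ax":0,"ay":0,"az":0,"jaw":3},{"x":0,"y":0,"z":0,"ax":0,"ay":0,"az":0,"jaw":3},{"x":0,"y":0,"z":0,"ax":0,"ay":0,"az":0,"jaw":3}]' | tail -3
python3 -m creep '[{"x":0,"y":0,"z":0,"ax":0,"ay":0,"az":0,"jaw":4.9},{"x":0,"y":0,"z":0,"ax":0,"ay":0,"az":0,"jaw":4.9},{"x":0,"y":0,"z":0,"ax":0,"ay":0,"az":0,"jaw":4.9},{"x":0,"y":0,"z":-1,"ax":0,"ay":0,"az":0,"jaw":4.9},{"x":0,"y":0,"z":-2,"ax":0,"ay":0,"az":0,"jaw":4.9}]' | tail -3
python3 -m creep '[{"x":0,"y":0,"z":-3,"ax":0,"ay":0,"az":0,"jaw":6},{"x":0,"y":-2,"z":-3,"ax":0,"ay":0,"az":0,"jaw":6},{"x":0,"y":-3,"z":-1,"ax":0,"ay":0,"az":0,"jaw":6},{"x":0,"y":-3.8,"z":0,"ax":0,"ay":0,"az":0,"jaw":6}]' | tail -3
python3 -c "
from h import *; go(.4325,.379,.1,6.4)
for n in('scene','top'):
  c=capture(n)
  for b in blobs(c,'lining',.053,60,(.4,.65,-.45,.0)): print(n,b,(toB(np.array(b[:2])/1000)*1000).round())
  cv2.imwrite('pics/'+n+'10.png',c['image'][:,:,::-1])"
```

```text
ft_force: [-2.6, 1.4, 4.1]
finger_gap: 0.0395
gripper_force: 30.0
ft_force: [-0.2, 0.4, -0.2]
finger_gap: 0.0491
gripper_force: 0.0
ft_force: [0.2, 0.1, 0.6]
finger_gap: 0.0601
gripper_force: 0.0
turn deg [ 0.33 -0.48 -1.2 ] then cm [ -2.04 -56.8    4.5 ] clock 24.72 gap 0.06014479148090338 F [0.2 0.1 0.6] gf 0.0 tcp [ 0.5161 -0.1832  0.145 ] yaw 5.2
scene (555, -422, 124, 45, -0.2, [199.0, 199.0]) [  19. -220.]
scene (545, -367, 133, 35, 5.5, [222.0, 194.0]) [  14. -164.]
scene (525, -266, 91, 41, 4.9, [254.0, 180.0]) [  3. -62.]
scene (515, -12, 128, 88, 5.3, [344.0, 169.0]) [ 17. 192.]
top (497, -11, 147, 92, 5.6, [301.0, 226.0]) [ -1. 195.]
```

```bash
python3 -m creep '[{"x":-0.1,"y":-3.8,"z":0,"ax":0,"ay":0,"az":-1.1,"jaw":6},{"x":-0.1,"y":-3.8,"z":0,"ax":0,"ay":0,"az":0,"jaw":6},{"x":-0.1,"y":-3.8,"z":0,"ax":0,"ay":0,"az":0,"jaw":6},{"x":-0.1,"y":-3.8,"z":0,"ax":0,"ay":0,"az":0,"jaw":6},{"x":-0.1,"y":-3.8,"z":0,"ax":0,"ay":0,"az":0,"jaw":6}]' | tail -2
python3 -m creep '[{"x":-0.1,"y":-3.8,"z":0,"ax":0,"ay":0,"az":0,"jaw":6},{"x":-0.1,"y":-3.8,"z":0,"ax":0,"ay":0,"az":0,"jaw":6},{"x":-0.1,"y":-3.8,"z":0,"ax":0,"ay":0,"az":0,"jaw":6},{"x":-0.1,"y":-3.8,"z":0,"ax":0,"ay":0,"az":0,"jaw":6},{"x":-0.1,"y":-3.8,"z":0,"ax":0,"ay":0,"az":0,"jaw":6}]' | tail -2
python3 -m creep '[{"x":-0.1,"y":-3.8,"z":0,"ax":0,"ay":0,"az":0,"jaw":6},{"x":-0.1,"y":-3.8,"z":0,"ax":0,"ay":0,"az":0,"jaw":6},{"x":-0.1,"y":-3.8,"z":1,"ax":0,"ay":0,"az":0,"jaw":6},{"x":-0.1,"y":-3,"z":2,"ax":0,"ay":0,"az":0,"jaw":6},{"x":-0.1,"y":-1.4,"z":1,"ax":0,"ay":0,"az":0,"jaw":6}]' | tail -2
python3 -m creep '[{"x":0,"y":0,"z":0,"ax":0,"ay":0,"az":0,"jaw":6},{"x":0,"y":0,"z":0,"ax":0,"ay":0,"az":0,"jaw":6},{"x":0,"y":0,"z":0,"ax":0,"ay":0,"az":0,"jaw":6}]' | tail -2
python3 -c "
from h import *; go(.4325,.379,.004,6.4)"
```

```text
finger_gap: 0.0601
gripper_force: 0.0
finger_gap: 0.0598
gripper_force: 0.0
finger_gap: 0.0601
gripper_force: 0.0
finger_gap: 0.0601
gripper_force: 0.0
turn deg [ 0.05 -0.05  0.01] then cm [-0.39 -2.92  9.62] clock 26.32 gap 0.060061610261633994 F [ 0.4 -0.   0.6] gf 0.0 tcp [0.4396 0.3505 0.1002] yaw 6.41
```

```bash
python3 -m creep '[{"x":-0.2,"y":-1.5,"z":0,"ax":0,"ay":0,"az":0,"jaw":6},{"x":-0.2,"y":-1.4,"z":2,"ax":0,"ay":0,"az":0,"jaw":6},{"x":0,"y":0,"z":2.5,"ax":0,"ay":0,"az":0,"jaw":6},{"x":0,"y":0,"z":2.5,"ax":0,"ay":0,"az":0,"jaw":6},{"x":0,"y":0,"z":0,"ax":0,"ay":0,"az":0,"jaw":6}]' | tail -2
python3 -m creep '[{"x":0,"y":0,"z":0,"ax":0,"ay":0,"az":0,"jaw":6},{"x":0,"y":0,"z":0,"ax":0,"ay":0,"az":0,"jaw":6},{"x":0,"y":0,"z":0,"ax":0,"ay":0,"az":0,"jaw":6}]' | tail -2
python3 -c "
from h import *; go(.4325,.379,.004,6.4)"
```

```text
finger_gap: 0.0601
gripper_force: 0.0
finger_gap: 0.0601
gripper_force: 0.0
turn deg [-0.12 -0.25  0.02] then cm [-0.1   0.13  2.84] clock 26.98 gap 0.06007561490238444 F [-0.1 -0.8  0.1] gf 0.0 tcp [0.4333 0.3804 0.0324] yaw 6.42
```

```bash
python3 -m creep '[{"x":-0.1,"y":0.1,"z":1.2,"ax":0,"ay":0,"az":0,"jaw":6},{"x":0,"y":0,"z":1.1,"ax":0,"ay":0,"az":0,"jaw":6},{"x":0,"y":0,"z":0,"ax":0,"ay":0,"az":0,"jaw":6},{"x":0,"y":0,"z":0,"ax":0,"ay":0,"az":0,"jaw":6},{"x":0,"y":0,"z":0,"ax":0,"ay":0,"az":0,"jaw":6}]' | tail -2
python3 -c "
from h import *; go(.4325,.379,.004,6.4)"
```

```text
finger_gap: 0.06
gripper_force: 0.0
turn deg [0.02 0.04 0.1 ] then cm [0.23 0.01 0.22] clock 27.4 gap 0.05997235289057869 F [ 0.6 -0.7 -0.2] gf 0.0 tcp [0.4302 0.3789 0.0062] yaw 6.5
```

```bash
python3 -m creep '[{"x":0.2,"y":0,"z":0.15,"ax":0,"ay":0,"az":0,"jaw":6},{"x":0,"y":0,"z":0,"ax":0,"ay":0,"az":0,"jaw":3},{"x":0,"y":0,"z":0,"ax":0,"ay":0,"az":0,"jaw":3},{"x":0,"y":0,"z":0,"ax":0,"ay":0,"az":0,"jaw":3},{"x":0,"y":0,"z":0,"ax":0,"ay":0,"az":0,"jaw":3}]' | tail -2
python3 -m creep '[{"x":0,"y":0,"z":0,"ax":0,"ay":0,"az":0,"jaw":3},{"x":0,"y":0,"z":0,"ax":0,"ay":0,"az":0,"jaw":3}]' | tail -2
python3 -c "
from h import *; go(.4325,.379,.004,6.4)"
python3 -m creep '[{"x":0,"y":0,"z":-1,"ax":0,"ay":0,"az":0,"jaw":3},{"x":0,"y":0,"z":-2,"ax":0,"ay":0,"az":0,"jaw":3},{"x":0,"y":0,"z":-3,"ax":0,"ay":0,"az":0,"jaw":3},{"x":0,"y":0,"z":-3,"ax":0,"ay":0,"az":0,"jaw":3},{"x":0,"y":0,"z":-3,"ax":0,"ay":0,"az":1.1,"jaw":3}]' | tail -2
python3 -c "
from h import *; go(*fromB((0,0)),.14,5.3)
"
```

```text
finger_gap: 0.0394
gripper_force: 30.0
finger_gap: 0.0398
gripper_force: 30.0
turn deg [-0.01 -0.03  0.09] then cm [-0.02  0.03  0.13] clock 27.98 gap 0.03979353325594374 F [ 0.1 -1.2  0.8] gf 30.0 tcp [0.4326 0.3793 0.0053] yaw 6.49
finger_gap: 0.0396
gripper_force: 30.0
turn deg [0.06 0.09 0.07] then cm [ 2.99 58.9  -1.4 ] clock 28.4 gap 0.03956902196704085 F [ 0.2  0.4 -2.3] gf 30.0 tcp [0.4318 0.3787 0.126 ] yaw 5.37
```

```bash
python3 -m creep '[{"x":0.1,"y":1.7,"z":-1.4,"ax":0,"ay":0,"az":0,"jaw":3},{"x":0.2,"y":3.6,"z":0,"ax":0,"ay":0,"az":0,"jaw":3},{"x":0.2,"y":3.6,"z":0,"ax":0,"ay":0,"az":0,"jaw":3},{"x":0.2,"y":3.6,"z":0,"ax":0,"ay":0,"az":0,"jaw":3},{"x":0.2,"y":3.6,"z":0,"ax":0,"ay":0,"az":0,"jaw":3}]' | tail -2
python3 -m creep '[{"x":0.2,"y":3.6,"z":0,"ax":0,"ay":0,"az":0,"jaw":3},{"x":0.2,"y":3.6,"z":0,"ax":0,"ay":0,"az":0,"jaw":3},{"x":0.2,"y":3.6,"z":0,"ax":0,"ay":0,"az":0,"jaw":3},{"x":0.2,"y":3.6,"z":0,"ax":0,"ay":0,"az":0,"jaw":3},{"x":0.2,"y":3.6,"z":0,"ax":0,"ay":0,"az":0,"jaw":3}]' | tail -2
python3 -m creep '[{"x":0.2,"y":3.6,"z":0,"ax":0,"ay":0,"az":0,"jaw":3},{"x":0.2,"y":3.6,"z":0,"ax":0,"ay":0,"az":0,"jaw":3},{"x":0.2,"y":3.6,"z":0,"ax":0,"ay":0,"az":0,"jaw":3},{"x":0.2,"y":3.6,"z":0,"ax":0,"ay":0,"az":0,"jaw":3},{"x":0.2,"y":3.6,"z":0,"ax":0,"ay":0,"az":0,"jaw":3}]' | tail -2
python3 -m creep '[{"x":0.1,"y":3.6,"z":0,"ax":0,"ay":0,"az":0,"jaw":3},{"x":0,"y":2,"z":0,"ax":0,"ay":0,"az":0,"jaw":3},{"x":0,"y":0.8,"z":0,"ax":0,"ay":0,"az":0,"jaw":3},{"x":0,"y":0,"z":0,"ax":0,"ay":0,"az":0,"jaw":3},{"x":0,"y":0,"z":0,"ax":0,"ay":0,"az":0,"jaw":3}]' | tail -2
python3 -c "
from h import *; go(*fromB((0,0)),.0405,5.3)
"
```

```text
finger_gap: 0.04
gripper_force: 30.0
finger_gap: 0.0397
gripper_force: 30.0
finger_gap: 0.0397
gripper_force: 30.0
finger_gap: 0.0398
gripper_force: 30.0
turn deg [-0.09  0.03  0.08] then cm [-0.14  0.54  9.84] clock 30.07 gap 0.03982939388128686 F [-0.3  0.5 -2.5] gf 30.0 tcp [ 0.5169 -0.1995  0.1389] yaw 5.38
```

```bash
python3 -m creep '[{"x":-0.1,"y":0.3,"z":2,"ax":0,"ay":0,"az":0,"jaw":3},{"x":0,"y":0,"z":3,"ax":0,"ay":0,"az":0,"jaw":3},{"x":0,"y":0,"z":2.4,"ax":0,"ay":0,"az":0,"jaw":3},{"x":0,"y":0,"z":1,"ax":0,"ay":0,"az":0,"jaw":3},{"x":0,"y":0,"z":0,"ax":0,"ay":0,"az":0,"jaw":3}]' | tail -2
python3 -m creep '[{"x":0,"y":0,"z":0,"ax":0,"ay":0,"az":0,"jaw":3},{"x":0,"y":0,"z":0,"ax":0,"ay":0,"az":0,"jaw":3},{"x":0,"y":0,"z":0,"ax":0,"ay":0,"az":0,"jaw":3}]' | tail -2
python3 -c "
from h import *; go(*fromB((0,0)),.0405,5.3)
"
```

```text
finger_gap: 0.0394
gripper_force: 30.0
finger_gap: 0.0394
gripper_force: 30.0
turn deg [ 0.13 -0.21  0.12] then cm [-0.22  0.1   1.7 ] clock 30.73 gap 0.03940247377815552 F [ 0.5  0.1 -2.2] gf 30.0 tcp [ 0.5181 -0.2038  0.0575] yaw 5.42
```

```bash
python3 -m creep '[{"x":-0.1,"y":0.1,"z":0.7,"ax":0,"ay":0,"az":0,"jaw":3},{"x":0,"y":0,"z":0.6,"ax":0,"ay":0,"az":0,"jaw":3},{"x":0,"y":0,"z":0,"ax":0,"ay":0,"az":0,"jaw":3},{"x":0,"y":0,"z":0,"ax":0,"ay":0,"az":0,"jaw":3},{"x":0,"y":0,"z":0,"ax":0,"ay":0,"az":0,"jaw":3}]' | tail -2
python3 -m creep '[{"x":0,"y":0,"z":0.1,"ax":0,"ay":0,"az":0,"jaw":3},{"x":0,"y":0,"z":0,"ax":0,"ay":0,"az":0,"jaw":3},{"x":0,"y":0,"z":0,"ax":0,"ay":0,"az":0,"jaw":3}]' | tail -3
python3 -c "
from h import *; go(*fromB((0,0)),.0405,5.3)
"
```

```text
finger_gap: 0.0394
gripper_force: 30.0
ft_force: [-1.2, -0.4, -1.9]
finger_gap: 0.0396
gripper_force: 30.0
turn deg [ 0.02 -0.01  0.09] then cm [0.02 0.03 0.08] clock 31.4 gap 0.039588608036831244 F [-1.2 -0.4 -1.9] gf 30.0 tcp [ 0.5157 -0.2047  0.0413] yaw 5.39
```

```bash
python3 -m creep '[{"x":0,"y":0,"z":0.1,"ax":0,"ay":0,"az":0,"jaw":3},{"x":0,"y":0,"z":0,"ax":0,"ay":0,"az":0,"jaw":3},{"x":0,"y":0,"z":0,"ax":0,"ay":0,"az":0,"jaw":3}]' | tail -3
python3 -m creep '[{"x":0,"y":0,"z":0.05,"ax":0,"ay":0,"az":0,"jaw":3},{"x":0,"y":0,"z":0,"ax":0,"ay":0,"az":0,"jaw":3},{"x":0,"y":0,"z":0,"ax":0,"ay":0,"az":0,"jaw":3}]' | tail -3
```

```text
ft_force: [-3.0, 1.2, 5.1]
finger_gap: 0.0401
gripper_force: 30.0
ft_force: [-3.8, 1.3, 7.0]
finger_gap: 0.0397
gripper_force: 30.0
```

Contact. Release, then move to the last pad.

```bash
python3 -m creep '[{"x":0,"y":0,"z":-0.1,"ax":0,"ay":0,"az":0,"jaw":4.9},{"x":0,"y":0,"z":0,"ax":0,"ay":0,"az":0,"jaw":4.9},{"x":0,"y":0,"z":0,"ax":0,"ay":0,"az":0,"jaw":4.9},{"x":0,"y":0,"z":-1,"ax":0,"ay":0,"az":0,"jaw":4.9},{"x":0,"y":0,"z":-2,"ax":0,"ay":0,"az":0,"jaw":4.9}]' | tail -3
python3 -m creep '[{"x":0,"y":0,"z":-3,"ax":0,"ay":0,"az":0,"jaw":4.9},{"x":0,"y":-2,"z":-3,"ax":0,"ay":0,"az":3,"jaw":6},{"x":-0.5,"y":-3,"z":-1,"ax":0,"ay":0,"az":5,"jaw":6},{"x":-1,"y":-3.5,"z":0,"ax":0,"ay":0,"az":3,"jaw":6}]' | tail -3
python3 -c "
from h import *; go(.4065,.187,.1,-5.8)
for n in('scene','top'):
  c=capture(n)
  for b in blobs(c,'lining',.053,60,(.4,.65,-.35,-.1)): print(n,b,(toB(np.array(b[:2])/1000)*1000).round())
  print(blobs(c,'lining',.017,60,PADBOX))
  cv2.imwrite('pics/'+n+'11.png',c['image'][:,:,::-1])"
```

```text
ft_force: [-0.1, 0.1, -0.1]
finger_gap: 0.049
gripper_force: 0.0
ft_force: [0.5, 0.3, -0.1]
finger_gap: 0.06
gripper_force: 0.0
turn deg [ 0.14 -0.52 -0.18] then cm [-12.59 -29.65   4.55] clock 32.65 gap 0.05996738022611811 F [ 0.5  0.3 -0.1] gf 0.0 tcp [ 0.5018 -0.1207  0.1455] yaw -5.98
scene (547, -116, 85, 85, 3.4, [309.0, 183.0]) [39. 86.]
scene (524, -265, 91, 41, 4.9, [256.0, 182.0]) [  2. -60.]
scene (516, -198, 88, 49, 6.1, [276.0, 174.0]) [1. 7.]
[(407, 188, 83, 37, -6.3, [400.0, 138.0])]
top (521, -266, 85, 45, 5.9, [381.0, 217.0]) [ -1. -61.]
[(406, 186, 86, 38, -5.3, [240.0, 257.0])]
```

View pics/scene11.png

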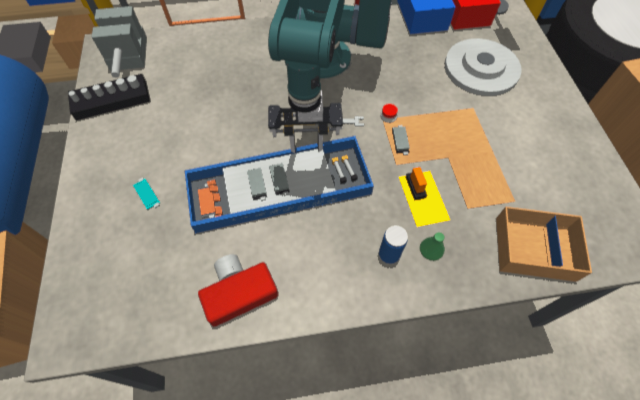

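Two pads sit side by side on the plate, at (257,183) and (279,178). The scraper has been knocked toward the mat's inner end, to (417,184), so I'll put it back after the last pad, which is at (400,139).

```bash
python3 -m creep '[{"x":-1.3,"y":-3.2,"z":0,"ax":0,"ay":0,"az":0,"jaw":6},{"x":-1.4,"y":-3.4,"z":0,"ax":0,"ay":0,"az":0,"jaw":6},{"x":-1.4,"y":-3.4,"z":0,"ax":0,"ay":0,"az":0,"jaw":6},{"x":-1.4,"y":-3.4,"z":0,"ax":0,"ay":0,"az":0,"jaw":6},{"x":-1.4,"y":-3.4,"z":0,"ax":0,"ay":0,"az":0,"jaw":6}]' | tail -2
python3 -m creep '[{"x":-1.4,"y":-3.4,"z":0,"ax":0,"ay":0,"az":0,"jaw":6},{"x":-1.4,"y":-3.4,"z":0,"ax":0,"ay":0,"az":0,"jaw":6},{"x":-1.4,"y":-3.2,"z":1,"ax":0,"ay":0,"az":0,"jaw":6},{"x":-1.0,"y":-2,"z":2,"ax":0,"ay":0,"az":0,"jaw":6},{"x":-0.5,"y":-0.8,"z":2,"ax":0,"ay":0,"az":0,"jaw":6}]' | tail -2
python3 -m creep '[{"x":0,"y":0,"z":0,"ax":0,"ay":0,"az":0,"jaw":6},{"x":0,"y":0,"z":0,"ax":0,"ay":0,"az":0,"jaw":6},{"x":0,"y":0,"z":0,"ax":0,"ay":0,"az":0,"jaw":6}]' | tail -2
python3 -c "
from h import *; go(.4065,.187,.004,-5.8)"
```

```text
finger_gap: 0.0597
gripper_force: 0.0
finger_gap: 0.0605
gripper_force: 0.0
finger_gap: 0.0597
gripper_force: 0.0
turn deg [ 0.01 -0.09  0.16] then cm [ 0.27 -0.05  8.75] clock 33.83 gap 0.05971017788600396 F [0.1 0.7 0.5] gf 0.0 tcp [0.4038 0.1868 0.0915] yaw -5.64
```

```bash
python3 -m creep '[{"x":0.1,"y":0,"z":2.5,"ax":0,"ay":0,"az":0,"jaw":6},{"x":0,"y":0,"z":2.5,"ax":0,"ay":0,"az":0,"jaw":6},{"x":0,"y":0,"z":2,"ax":0,"ay":0,"az":0,"jaw":6},{"x":0,"y":0,"z":0.6,"ax":0,"ay":0,"az":0,"jaw":6},{"x":0,"y":0,"z":0,"ax":0,"ay":0,"az":0,"jaw":6}]' | tail -2
python3 -m creep '[{"x":0,"y":0,"z":0,"ax":0,"ay":0,"az":0,"jaw":6},{"x":0,"y":0,"z":0,"ax":0,"ay":0,"az":0,"jaw":6},{"x":0,"y":0,"z":0,"ax":0,"ay":0,"az":0,"jaw":6},{"x":0,"y":0,"z":0,"ax":0,"ay":0,"az":0,"jaw":6}]' | tail -2
python3 -c "
from h import *; go(.4065,.187,.004,-5.8)"
```

```text
finger_gap: 0.06
gripper_force: 0.0
finger_gap: 0.0601
gripper_force: 0.0
turn deg [-0.06 -0.15  0.18] then cm [0.17 0.04 1.2 ] clock 34.58 gap 0.06011499309054004 F [-0.4  0.2 -0.4] gf 0.0 tcp [0.4048 0.1876 0.016 ] yaw -5.62
```

```bash
python3 -m creep '[{"x":0.1,"y":0,"z":0.6,"ax":0,"ay":0,"az":0,"jaw":6},{"x":0,"y":0,"z":0.5,"ax":0,"ay":0,"az":0,"jaw":6},{"x":0,"y":0,"z":0,"ax":0,"ay":0,"az":0,"jaw":6},{"x":0,"y":0,"z":0,"ax":0,"ay":0,"az":0,"jaw":6},{"x":0,"y":0,"z":0,"ax":0,"ay":0,"az":0,"jaw":6}]' | tail -2
python3 -c "
from h import *; go(.4065,.187,.004,-5.8)"
python3 -m creep '[{"x":0,"y":0,"z":0,"ax":0,"ay":0,"az":0,"jaw":3},{"x":0,"y":0,"z":0,"ax":0,"ay":0,"az":0,"jaw":3},{"x":0,"y":0,"z":0,"ax":0,"ay":0,"az":0,"jaw":3},{"x":0,"y":0,"z":0,"ax":0,"ay":0,"az":0,"jaw":3},{"x":0,"y":0,"z":0,"ax":0,"ay":0,"az":0,"jaw":3}]' | tail -2
python3 -c "
from h import *; go(.4065,.187,.004,-5.8)"
```

```text
finger_gap: 0.0601
gripper_force: 0.0
turn deg [0.02 0.03 0.19] then cm [ 0.21 -0.   -0.07] clock 35.0 gap 0.0600612414635533 F [-0.7 -0.8 -0.9] gf 0.0 tcp [0.4045 0.1872 0.0033] yaw -5.61
finger_gap: 0.0395
gripper_force: 30.0
turn deg [ 0.   -0.02  0.19] then cm [ 0.17  0.   -0.03] clock 35.42 gap 0.039532619970232746 F [-0.4 -1.1  0.2] gf 30.0 tcp [0.4048 0.1872 0.0037] yaw -5.61
```

```bash
python3 -m creep '[{"x":0,"y":0,"z":-1,"ax":0,"ay":0,"az":0,"jaw":3},{"x":0,"y":0,"z":-2.5,"ax":0,"ay":0,"az":0,"jaw":3},{"x":0,"y":0,"z":-3,"ax":0,"ay":0,"az":-3,"jaw":3},{"x":0,"y":0,"z":-3,"ax":0,"ay":0,"az":-4,"jaw":3},{"x":0,"y":0,"z":-3,"ax":0,"ay":0,"az":-4,"jaw":3}]' | tail -2
python3 -m creep '[{"x":0,"y":0,"z":0,"ax":0,"ay":0,"az":0,"jaw":3}]' | tail -2
python3 -c "
from h import *; go(*fromB((-.0015,.064)),.13,5.3)
"
```

```text
finger_gap: 0.0396
gripper_force: 30.0
finger_gap: 0.0396
gripper_force: 30.0
turn deg [-0.16 -0.73  0.18] then cm [ 6.92 33.77  0.58] clock 35.92 gap 0.0396395912985149 F [ 0.9  0.  -0.8] gf 30.0 tcp [0.4085 0.1885 0.1358] yaw 5.48
```

```bash
python3 -m creep '[{"x":0.4,"y":1.7,"z":0,"ax":0,"ay":0,"az":0,"jaw":3},{"x":0.7,"y":3.4,"z":0,"ax":0,"ay":0,"az":0,"jaw":3},{"x":0.7,"y":3.4,"z":0,"ax":0,"ay":0,"az":0,"jaw":3},{"x":0.7,"y":3.4,"z":0,"ax":0,"ay":0,"az":0,"jaw":3},{"x":0.7,"y":3.4,"z":0,"ax":0,"ay":0,"az":0,"jaw":3}]' | tail -2
python3 -m creep '[{"x":0.7,"y":3.4,"z":0,"ax":0,"ay":0,"az":0,"jaw":3},{"x":0.7,"y":3.4,"z":0,"ax":0,"ay":0,"az":0,"jaw":3},{"x":0.7,"y":3.4,"z":0,"ax":0,"ay":0,"az":0,"jaw":3},{"x":0.7,"y":3.4,"z":0,"ax":0,"ay":0,"az":0,"jaw":3},{"x":0.7,"y":3,"z":0,"ax":0,"ay":0,"az":0,"jaw":3}]' | tail -2
python3 -m creep '[{"x":0.2,"y":1.4,"z":0,"ax":0,"ay":0,"az":0,"jaw":3},{"x":0,"y":0,"z":0,"ax":0,"ay":0,"az":0,"jaw":3},{"x":0,"y":0,"z":0,"ax":0,"ay":0,"az":0,"jaw":3},{"x":0,"y":0,"z":0,"ax":0,"ay":0,"az":0,"jaw":3}]' | tail -2
python3 -c "
from h import *; go(*fromB((-.0015,.064)),.0395,5.3)
"
```

```text
finger_gap: 0.0397
gripper_force: 30.0
finger_gap: 0.0404
gripper_force: 30.0
finger_gap: 0.0395
gripper_force: 30.0
turn deg [-0.1   0.08  0.11] then cm [0.42 0.54 8.83] clock 37.08 gap 0.03949985391622654 F [-0.2  0.3 -2.7] gf 30.0 tcp [ 0.5039 -0.1364  0.1278] yaw 5.41
```

```bash
python3 -m creep '[{"x":0.3,"y":0.4,"z":2,"ax":0,"ay":0,"az":0,"jaw":3},{"x":0,"y":0,"z":2.6,"ax":0,"ay":0,"az":0,"jaw":3},{"x":0,"y":0,"z":2,"ax":0,"ay":0,"az":0,"jaw":3},{"x":0,"y":0,"z":0.8,"ax":0,"ay":0,"az":0,"jaw":3},{"x":0,"y":0,"z":0,"ax":0,"ay":0,"az":0,"jaw":3}]' | tail -2
python3 -m creep '[{"x":0,"y":0,"z":0,"ax":0,"ay":0,"az":0,"jaw":3},{"x":0,"y":0,"z":0,"ax":0,"ay":0,"az":0,"jaw":3},{"x":0,"y":0,"z":0,"ax":0,"ay":0,"az":0,"jaw":3},{"x":0,"y":0,"z":0,"ax":0,"ay":0,"az":0,"jaw":3}]' | tail -2
python3 -c "
from h import *; go(*fromB((-.0015,.064)),.0395,5.3)
"
```

```text
finger_gap: 0.0398
gripper_force: 30.0
finger_gap: 0.0395
gripper_force: 30.0
turn deg [ 0.08 -0.16  0.09] then cm [-0.04 -0.04  1.68] clock 37.83 gap 0.039470471179869335 F [ 0.4  0.4 -1.8] gf 30.0 tcp [ 0.509  -0.1418  0.0563] yaw 5.39
```

```bash
python3 -m creep '[{"x":0,"y":0,"z":0.7,"ax":0,"ay":0,"az":0,"jaw":3},{"x":0,"y":0,"z":0.6,"ax":0,"ay":0,"az":0,"jaw":3},{"x":0,"y":0,"z":0,"ax":0,"ay":0,"az":0,"jaw":3},{"x":0,"y":0,"z":0,"ax":0,"ay":0,"az":0,"jaw":3},{"x":0,"y":0,"z":0,"ax":0,"ay":0,"az":0,"jaw":3}]' | tail -3
python3 -m creep '[{"x":0,"y":0,"z":0.15,"ax":0,"ay":0,"az":0,"jaw":3},{"x":0,"y":0,"z":0,"ax":0,"ay":0,"az":0,"jaw":3},{"x":0,"y":0,"z":0,"ax":0,"ay":0,"az":0,"jaw":3}]' | tail -3
python3 -c "
from h import *; go(*fromB((-.0015,.064)),.0395,5.3)
"
```

```text
ft_force: [-1.0, 1.1, -1.4]
finger_gap: 0.0398
gripper_force: 30.0
ft_force: [-0.3, -0.0, -2.3]
finger_gap: 0.0394
gripper_force: 30.0
turn deg [0.   0.   0.09] then cm [ 0.06 -0.01  0.06] clock 38.5 gap 0.03937726739149916 F [-0.3 -0.  -2.3] gf 30.0 tcp [ 0.508  -0.1415  0.0401] yaw 5.39
```

```bash
python3 -m creep '[{"x":0,"y":0,"z":0.15,"ax":0,"ay":0,"az":0,"jaw":3},{"x":0,"y":0,"z":0,"ax":0,"ay":0,"az":0,"jaw":3},{"x":0,"y":0,"z":0,"ax":0,"ay":0,"az":0,"jaw":3}]' | tail -3
```

```text
ft_force: [-2.7, 0.7, 3.9]
finger_gap: 0.04
gripper_force: 30.0
```

```bash
python3 -m creep '[{"x":0,"y":0,"z":0,"ax":0,"ay":0,"az":0,"jaw":4.9},{"x":0,"y":0,"z":0,"ax":0,"ay":0,"az":0,"jaw":4.9},{"x":0,"y":0,"z":0,"ax":0,"ay":0,"az":0,"jaw":4.9},{"x":0,"y":0,"z":-1,"ax":0,"ay":0,"az":0,"jaw":4.9},{"x":0,"y":0,"z":-2,"ax":0,"ay":0,"az":0,"jaw":4.9}]' | tail -3
python3 -m creep '[{"x":0,"y":0,"z":-3,"ax":0,"ay":0,"az":0,"jaw":6},{"x":0,"y":0,"z":-3,"ax":0,"ay":0,"az":0,"jaw":6},{"x":-2,"y":-2,"z":-3,"ax":0,"ay":0,"az":0,"jaw":6},{"x":-2,"y":-3,"z":-2,"ax":0,"ay":0,"az":0,"jaw":6},{"x":0,"y":-3,"z":0,"ax":0,"ay":0,"az":0,"jaw":6}]' | tail -2
cat >> h.py <<'E'
def rpt(tag):
  for n,c in caps().items():
    for b in blobs(c,'lining',.053,60,(.4,.65,-.35,-.1)): print(n,b,(toB(np.array(b[:2])/1000)*1000).round())
    print(n,"mat",blobs(c,'yellow',.001,30,(.5,.75,.1,.3)),"grip",blobs(c,'orange',.065,30,(.5,.75,.1,.3)))
    h=hsv(c); P=px(c,np.array([[.5,.1,0],[.5,.3,0],[.74,.3,0],[.74,.1,0]])); x0,y0=P.min(0).astype(int); x1,y1=P.max(0).astype(int)
    cv2.imwrite(f'pics/{n}{tag}.png',c['image'][:,:,::-1])
E
python3 -c "
from h import *; rpt('12'); go(.619,.205,.15,3.5)"
```

```text
ft_force: [-0.4, 0.3, 0.6]
finger_gap: 0.0489
gripper_force: 0.0
finger_gap: 0.0599
gripper_force: 0.0
scene (540, -130, 57, 44, -69.5, [306.0, 180.0]) [31. 72.]
scene (524, -266, 91, 41, 5.3, [256.0, 182.0]) [  2. -61.]
scene (516, -202, 88, 41, 5.2, [278.0, 177.0]) [0. 3.]
scene mat [(619, 206, 170, 101, 3.4, [423.0, 198.0])] grip [(592, 184, 79, 35, -1.4, [418.0, 179.0])]
top (514, -204, 85, 42, 4.1, [361.0, 220.0]) [-2.  1.]
top (521, -268, 85, 43, 4.0, [381.0, 217.0]) [ -1. -63.]
top mat [(619, 204, 170, 100, 3.4, [236.0, 192.0])] grip [(581, 189, 58, 22, 0.1, [237.0, 201.0])]
turn deg [ 0.02 -0.31  2.1 ] then cm [ 17.41 -25.79   3.15] clock 39.68 gap 0.05984580840029943 F [ 0.7 -0.6 -0.8] gf 0.0 tcp [ 0.461  -0.063   0.1815] yaw 5.6
```

```bash
python3 -c "
import cv2,numpy as np
a=cv2.imread('pics/scene12.png')[100:240,180:460]; b=cv2.imread('pics/top12.png')[150:290,210:490]
cv2.imwrite('pics/v12.png',np.vstack([cv2.resize(a,None,fx=2.1,fy=2.1),cv2.resize(b,None,fx=2.1,fy=2.1)]))"
```

```text
(no output)
```

View pics/v12.png

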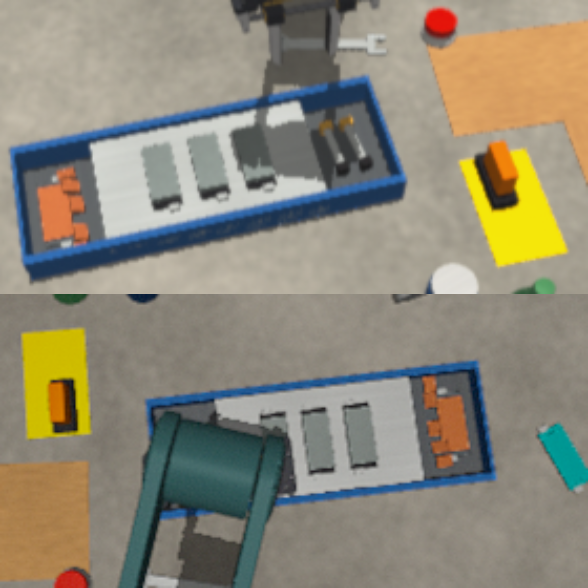

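All three pads now lie side by side across the plate, at (162,175), (209,165) and (255,155) in the upper crop. The scraper is off-centre on the mat, at (497,172). I'll re-grip it at about (0.583, 0.189) and put it back in the middle.

```bash
python3 -c "
from h import *; go(.583,.189,.12,0)"
python3 -m creep '[{"x":1.2,"y":-2.5,"z":0,"ax":0,"ay":0,"az":5.6,"jaw":6},{"x":1.6,"y":-3.3,"z":0,"ax":0,"ay":0,"az":0,"jaw":6},{"x":1.6,"y":-3.3,"z":0,"ax":0,"ay":0,"az":0,"jaw":6},{"x":1.6,"y":-3.3,"z":0,"ax":0,"ay":0,"az":0,"jaw":6},{"x":1.6,"y":-3.3,"z":0,"ax":0,"ay":0,"az":0,"jaw":6}]' | tail -2
python3 -m creep '[{"x":1.6,"y":-3.3,"z":0,"ax":0,"ay":0,"az":0,"jaw":6},{"x":1.5,"y":-3.2,"z":1,"ax":0,"ay":0,"az":0,"jaw":6},{"x":0.9,"y":-2,"z":2,"ax":0,"ay":0,"az":0,"jaw":6},{"x":0.4,"y":-0.8,"z":1.5,"ax":0,"ay":0,"az":0,"jaw":6},{"x":0,"y":0,"z":0,"ax":0,"ay":0,"az":0,"jaw":6}]' | tail -2
python3 -m creep '[{"x":0,"y":0,"z":0,"ax":0,"ay":0,"az":0,"jaw":6},{"x":0,"y":0,"z":0,"ax":0,"ay":0,"az":0,"jaw":6},{"x":0,"y":0,"z":0,"ax":0,"ay":0,"az":0,"jaw":6}]' | tail -2
python3 -c "
from h import *; go(.583,.189,.031,0)"
```

```text
turn deg [ 0.01 -0.31  5.6 ] then cm [ 12.2  -25.2    6.15] clock 39.68 gap 0.05984580840029943 F [ 0.7 -0.6 -0.8] gf 0.0 tcp [ 0.461  -0.063   0.1815] yaw 5.6
finger_gap: 0.0601
gripper_force: 0.0
finger_gap: 0.0598
gripper_force: 0.0
finger_gap: 0.0602
gripper_force: 0.0
turn deg [-0.   -0.15 -0.29] then cm [ 0.31 -0.51 10.43] clock 40.77 gap 0.060219751336535794 F [-0.4 -0.1  0.1] gf 0.0 tcp [0.5799 0.1839 0.1353] yaw -0.29
```

```bash
python3 -m creep '[{"x":0.2,"y":-0.4,"z":2.5,"ax":0,"ay":0,"az":0,"jaw":6},{"x":0,"y":0,"z":3,"ax":0,"ay":0,"az":0,"jaw":6},{"x":0,"y":0,"z":2.5,"ax":0,"ay":0,"az":0,"jaw":6},{"x":0,"y":0,"z":1.2,"ax":0,"ay":0,"az":0,"jaw":6},{"x":0,"y":0,"z":0,"ax":0,"ay":0,"az":0,"jaw":6}]' | tail -2
python3 -m creep '[{"x":0,"y":0,"z":0,"ax":0,"ay":0,"az":0,"jaw":6},{"x":0,"y":0,"z":0,"ax":0,"ay":0,"az":0,"jaw":6},{"x":0,"y":0,"z":0,"ax":0,"ay":0,"az":0,"jaw":6},{"x":0,"y":0,"z":0,"ax":0,"ay":0,"az":0,"jaw":6}]' | tail -2
python3 -c "
from h import *; go(.583,.189,.031,0)"
```

```text
finger_gap: 0.0598
gripper_force: 0.0
finger_gap: 0.0602
gripper_force: 0.0
turn deg [-0.04 -0.22 -0.22] then cm [0.05 0.02 1.29] clock 41.52 gap 0.06019730739553367 F [ 0.2 -0.6 -0.6] gf 0.0 tcp [0.5825 0.1892 0.0439] yaw -0.22
```

```bash
python3 -m creep '[{"x":0,"y":0,"z":0.6,"ax":0,"ay":0,"az":0,"jaw":6},{"x":0,"y":0,"z":0.4,"ax":0,"ay":0,"az":0,"jaw":6},{"x":0,"y":0,"z":0,"ax":0,"ay":0,"az":0,"jaw":6},{"x":0,"y":0,"z":0,"ax":0,"ay":0,"az":0,"jaw":6},{"x":0,"y":0,"z":0,"ax":0,"ay":0,"az":0,"jaw":3}]' | tail -2
python3 -m creep '[{"x":0,"y":0,"z":0,"ax":0,"ay":0,"az":0,"jaw":1},{"x":0,"y":0,"z":0,"ax":0,"ay":0,"az":0,"jaw":1},{"x":0,"y":0,"z":0,"ax":0,"ay":0,"az":0,"jaw":1},{"x":0,"y":0,"z":0,"ax":0,"ay":0,"az":0,"jaw":1},{"x":0,"y":0,"z":0,"ax":0,"ay":0,"az":0,"jaw":1}]' | tail -3
python3 -m creep '[{"x":0,"y":0,"z":0,"ax":0,"ay":0,"az":0,"jaw":1},{"x":0,"y":0,"z":0,"ax":0,"ay":0,"az":0,"jaw":1}]' | tail -3
python3 -c "
from h import *; go(.619,.205,.032,3.5)
for n,c in caps().items(): print(blobs(c,'orange',.065,30,(.5,.75,.1,.3)))"
```

```text
finger_gap: 0.0564
gripper_force: 0.0
ft_force: [1.0, -1.4, -0.2]
finger_gap: 0.0243
gripper_force: 29.1
ft_force: [-0.4, 0.1, 0.5]
finger_gap: 0.0241
gripper_force: 29.2
turn deg [ 0.01 -0.01 -3.72] then cm [ 3.87 -1.38 -0.04] clock 42.52 gap 0.024099874686942455 F [-0.4  0.1  0.5] gf 29.2 tcp [0.5812 0.1889 0.0316] yaw -0.22
[(605, 188, 66, 29, -31.8, [420.0, 183.0])]
[]
```

```bash
python3 -m creep '[{"x":0,"y":0,"z":-1,"ax":0,"ay":0,"az":0,"jaw":1},{"x":0,"y":0,"z":-1,"ax":0,"ay":0,"az":-3.7,"jaw":1},{"x":1.8,"y":-0.7,"z":0,"ax":0,"ay":0,"az":0,"jaw":1},{"x":1.9,"y":-0.7,"z":0,"ax":0,"ay":0,"az":0,"jaw":1},{"x":0,"y":0,"z":0,"ax":0,"ay":0,"az":0,"jaw":1}]' | tail -3
python3 -m creep '[{"x":0,"y":0,"z":0.5,"ax":0,"ay":0,"az":0,"jaw":1},{"x":0,"y":0,"z":0.5,"ax":0,"ay":0,"az":0,"jaw":1},{"x":0,"y":0,"z":0.5,"ax":0,"ay":0,"az":0,"jaw":1},{"x":0,"y":0,"z":0,"ax":0,"ay":0,"az":0,"jaw":1},{"x":0,"y":0,"z":0,"ax":0,"ay":0,"az":0,"jaw":1}]' | tail -3
python3 -c "
from h import *; go(.6175,.205,.0316,3.5)"
```

```text
ft_force: [-0.4, 0.0, -2.5]
finger_gap: 0.024
gripper_force: 29.2
ft_force: [-0.4, 0.2, -2.1]
finger_gap: 0.0242
gripper_force: 29.2
turn deg [ 0.03  0.14 -0.02] then cm [ 0.15 -0.01  0.39] clock 43.45 gap 0.02423263233060824 F [-0.4  0.2 -2.1] gf 29.2 tcp [0.616  0.2048 0.0355] yaw 3.48
```

```bash
python3 -m creep '[{"x":0,"y":0,"z":0.25,"ax":0,"ay":0,"az":0,"jaw":1},{"x":0,"y":0,"z":0,"ax":0,"ay":0,"az":0,"jaw":1},{"x":0,"y":0,"z":0,"ax":0,"ay":0,"az":0,"jaw":1}]' | tail -3
python3 -m creep '[{"x":0,"y":0,"z":0.1,"ax":0,"ay":0,"az":0,"jaw":1},{"x":0,"y":0,"z":0,"ax":0,"ay":0,"az":0,"jaw":1},{"x":0,"y":0,"z":0,"ax":0,"ay":0,"az":0,"jaw":1}]' | tail -3
python3 -c "
from h import *; go(.6175,.205,.0316,3.5)"
```

```text
ft_force: [0.0, -0.6, -2.3]
finger_gap: 0.0241
gripper_force: 29.2
ft_force: [-0.8, -0.2, -2.7]
finger_gap: 0.0242
gripper_force: 29.2
turn deg [ 0.   -0.01 -0.01] then cm [0.03 0.02 0.16] clock 43.95 gap 0.024205545018537434 F [-0.8 -0.2 -2.7] gf 29.2 tcp [0.6172 0.2052 0.0332] yaw 3.49
```

```bash
python3 -m creep '[{"x":0,"y":0,"z":0.15,"ax":0,"ay":0,"az":0,"jaw":1},{"x":0,"y":0,"z":0,"ax":0,"ay":0,"az":0,"jaw":1},{"x":0,"y":0,"z":0,"ax":0,"ay":0,"az":0,"jaw":1}]' | tail -3
python3 -m creep '[{"x":0,"y":0,"z":0.1,"ax":0,"ay":0,"az":0,"jaw":1},{"x":0,"y":0,"z":0,"ax":0,"ay":0,"az":0,"jaw":1},{"x":0,"y":0,"z":0,"ax":0,"ay":0,"az":0,"jaw":1}]' | tail -3
python3 -c "
from h import *; go(.6175,.205,.0316,3.5)"
```

```text
ft_force: [0.6, -0.4, -2.0]
finger_gap: 0.0242
gripper_force: 29.2
ft_force: [-2.9, -1.1, 3.3]
finger_gap: 0.0241
gripper_force: 29.2
turn deg [ 0.   -0.05 -0.02] then cm [0.01 0.02 0.  ] clock 44.45 gap 0.024071777789232213 F [-2.9 -1.1  3.3] gf 29.2 tcp [0.6174 0.2052 0.0316] yaw 3.48
```

Contact. Release, then move well clear for a final look.

```bash
python3 -m creep '[{"x":0,"y":0,"z":0,"ax":0,"ay":0,"az":0,"jaw":5},{"x":0,"y":0,"z":0,"ax":0,"ay":0,"az":0,"jaw":5},{"x":0,"y":0,"z":0,"ax":0,"ay":0,"az":0,"jaw":5},{"x":0,"y":0,"z":0,"ax":0,"ay":0,"az":0,"jaw":5},{"x":0,"y":0,"z":-1.5,"ax":0,"ay":0,"az":0,"jaw":5}]' | tail -2
python3 -m creep '[{"x":0,"y":0,"z":-3,"ax":0,"ay":0,"az":0,"jaw":6},{"x":0,"y":0,"z":-3,"ax":0,"ay":0,"az":0,"jaw":6},{"x":0,"y":0,"z":-3,"ax":0,"ay":0,"az":0,"jaw":6},{"x":-2,"y":-3,"z":-3,"ax":0,"ay":0,"az":0,"jaw":6},{"x":-2.5,"y":-3,"z":0,"ax":0,"ay":0,"az":0,"jaw":6}]' | tail -2
python3 -m creep '[{"x":-2.5,"y":-3,"z":0,"ax":0,"ay":0,"az":0,"jaw":6},{"x":-2.5,"y":-3,"z":0,"ax":0,"ay":0,"az":0,"jaw":6},{"x":-2.5,"y":-3,"z":0,"ax":0,"ay":0,"az":0,"jaw":6},{"x":-2.5,"y":-2,"z":0,"ax":0,"ay":0,"az":0,"jaw":6},{"x":-2.5,"y":-1,"z":0,"ax":0,"ay":0,"az":0,"jaw":6}]' | tail -2
python3 -m creep '[{"x":-2.5,"y":-1,"z":0,"ax":0,"ay":0,"az":0,"jaw":6},{"x":-1,"y":0,"z":0,"ax":0,"ay":0,"az":0,"jaw":6},{"x":0,"y":0,"z":0,"ax":0,"ay":0,"az":0,"jaw":6}]' | head -2
python3 -c "
from h import *; rpt('13')
a=cv2.imread('pics/scene13.png')[100:240,180:460]; b=cv2.imread('pics/top13.png')[150:290,210:490]
cv2.imwrite('pics/v13.png',np.vstack([cv2.resize(a,None,fx=2.1,fy=2.1),cv2.resize(b,None,fx=2.1,fy=2.1)]))"
```

```text
finger_gap: 0.0495
gripper_force: 0.0
finger_gap: 0.0605
gripper_force: 0.0
finger_gap: 0.06
gripper_force: 0.0
clock: 45.95
ee_pos: [0.4016, 0.3796, 0.1625]
scene (524, -266, 91, 41, 4.9, [256.0, 182.0]) [  2. -61.]
scene (516, -202, 87, 42, 5.6, [278.0, 177.0]) [0. 3.]
scene (512, -139, 89, 43, 4.9, [300.0, 173.0]) [ 2. 66.]
scene mat [(619, 206, 170, 101, 3.4, [424.0, 199.0])] grip [(631, 200, 74, 36, 7.6, [427.0, 190.0])]
top (509, -141, 85, 42, 4.4, [341.0, 222.0]) [-1. 64.]
top (515, -204, 85, 41, 5.6, [361.0, 219.0]) [-1.  1.]
top (521, -268, 85, 42, 5.8, [381.0, 217.0]) [ -1. -63.]
top mat [(619, 204, 170, 100, 3.7, [236.0, 192.0])] grip [(617, 203, 61, 22, 7.2, [232.0, 190.0])]
```

View pics/v13.png

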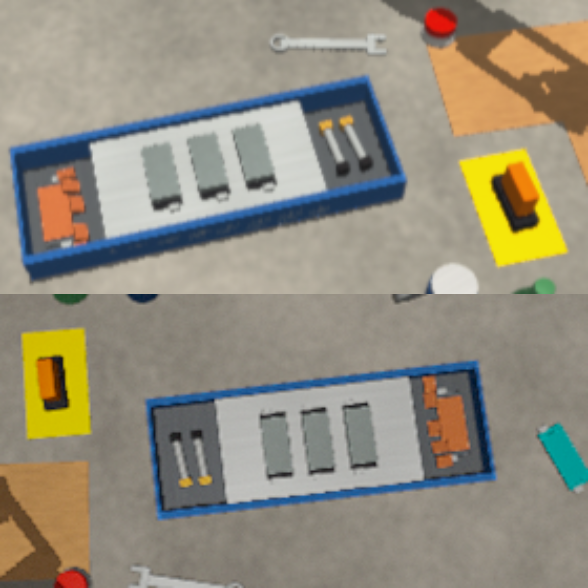

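The final view shows three straight, separated pads centred on the plate. The chips are in the worn-pad trough, the pins are untouched, and the scraper is upright mid-mat at (517,195).

```bash
python3 -c "
from station import *; print(hand_in())"
```

```text
the job is handed in; nothing more can be done
None
```

I've handed the job in: no chips remain on the plate, they lie in the worn-pad trough; three new pads lie side by side on the plate; and the scraper, put back after being knocked, stands upright mid-mat.

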